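# Ready a ware tray under the drying shelf and load it with clay birds

## Task

The ware tray lies upside down beneath the low drying shelf: turn it right way up in there, without bringing it out first, then draw it right out from under the shelf along the two runners. Lay every clay bird from the compartmented bin in the tray, on its floor and not on one another (which way up a bird lies does not matter), then slide the loaded tray back until the whole of it but the handle is beneath the shelf. Let go, and leave the bowl, jug and brush where they are.

Things in the scene. Friction and masses are not known exactly. Their poses are not given: they have to be found in the camera images.
- rack: fixed wooden drying rack. Origin at table level under the middle of its shelf's front edge; z up, x inward (to the back), the open front looks along -x. Deck top 70 mm above the table, x = -5 to 215 mm, 230 mm wide. 12 mm high stop strip at the back of the deck, face at x = 205 mm. 6 mm high curbs along deck and runners, |y| = 87 to 93 mm. 20 mm square posts at x = 12 and 205, y = +-108 mm; sides open
- shelf_edge (a point): middle of the front lower edge of the shelf board (rack x = 0, y = 0, 250 mm above the table: 180 mm headroom over the deck). The board covers rack x = 0 to 220 mm, 250 mm wide, top at 268 mm; small pots stand on its rear half, up to 330 mm
- runners (a point): rack x = -225, y = 0, 70 mm above the table: midway between the end stops (10 mm high) of two flat runners in front of the deck, level with it. Runners: rack x = -235 to 0, |y| = 58 to 93 mm, 12 mm thick; the 116 mm wide gap between them, open to the table, leaves room for fingers around the handle, also tilted 45 degrees if opened no more than 50 mm
- tray: loose plywood tray, about 220 g: box 170 (x) x 150 (y) x 30 mm (z) with a straight handle towards its -x. Origin: middle of the box at mid-thickness, on the handle's axis. Own z comes out of the underside (two battens): up at the start, down when right way up. Origin 85 mm above the table lying on the deck, 145 mm standing on its long side, which is stable. Rolling about the handle needs 153 mm of height
- tray_grip (a point): point on the handle's axis, 210 mm from the tray's origin along its -x, about 105 mm in front of the shelf's edge at the start. The handle is an octagonal wooden bar 28 mm across flats (flats face +-y, +-z and the 45 degree directions between), from tray x = -85 to -235 mm, with its axis at tray y = z = 0
- tray_floor (a point): middle of the tray's inner floor, on the open side (tray z = -2 mm). Floor 158 x 138 mm inside walls 6 mm thick that rise 13 mm above it
- bin: fixed plain grey bin, 276 x 125 mm, 18 mm high, open on top. Four compartments in a row along its x, each about 64 mm wide and 117 mm long (y), pitch 68 mm, walls 4 mm thick, floor 4 mm above the table. Origin at the middle of its underside. Each bird starts in one of the compartments, lying roughly along the bin's y.
- bird1: clay bird whistle, plain terracotta: a blocky rounded body 56 x 34 x 30 mm (long, wide, high) with a ball head at one end and a tail at the other, about 78 mm long and 42 mm high in all, 70 g. Origin at the middle of the body, 15 mm above its underside; x points to the head, z up when it stands on its underside. There are two to four birds in a run; absent ones read None.
- bird2: clay bird whistle, plain terracotta: a blocky rounded body 56 x 34 x 30 mm (long, wide, high) with a ball head at one end and a tail at the other, about 78 mm long and 42 mm high in all, 70 g. Origin at the middle of the body, 15 mm above its underside; x points to the head, z up when it stands on its underside. There are two to four birds in a run; absent ones read None.
- bird3: clay bird whistle, plain terracotta: a blocky rounded body 56 x 34 x 30 mm (long, wide, high) with a ball head at one end and a tail at the other, about 78 mm long and 42 mm high in all, 70 g. Origin at the middle of the body, 15 mm above its underside; x points to the head, z up when it stands on its underside. There are two to four birds in a run; absent ones read None.
- bird4: clay bird whistle, plain terracotta: a blocky rounded body 56 x 34 x 30 mm (long, wide, high) with a ball head at one end and a tail at the other, about 78 mm long and 42 mm high in all, 70 g. Origin at the middle of the body, 15 mm above its underside; x points to the head, z up when it stands on its underside. There are two to four birds in a run; absent ones read None.
- bowl: bystander: loose terracotta bowl, 100 mm across, 45 mm high; origin at the middle of its underside
- jug: bystander: loose terracotta jug, 84 mm across, 110 mm high; origin at the middle of its underside
- brush: bystander: loose hand brush lying on the table
There are look-alikes about, which are no part of the job. Leave any green or turquoise look-alike of the bird4 alone.

How it is judged:
On the way, in this order (a step that is already met when the one before it is completed fails the run):
1. the tray lies right way up on the deck, still beneath the shelf (no more than 3 cm of its box in front of the shelf's edge) (angle between tray's own z axis and vertical above 3.04 rad and z of tray in the frame of rack between 0.078 and 0.092 m and y of tray in the frame of rack between -0.03 and 0.03 m and x of tray in the frame of rack above 0.055 m), for 0.2 s.
2. the tray, right way up, is drawn out along the runners, its box clear of the shelf to within 1 cm (angle between tray's own z axis and vertical above 3.04 rad and z of tray in the frame of rack between 0.078 and 0.092 m and y of tray in the frame of rack between -0.03 and 0.03 m and x of tray in the frame of rack below -0.075 m), for 0.2 s.
3. every bird lies in the tray (x of bird1 in the frame of tray between -0.074 and 0.074 m and y of bird1 in the frame of tray between -0.059 and 0.059 m and z of bird1 in the frame of tray between -0.036 and -0.008 m and x of bird2 in the frame of tray between -0.074 and 0.074 m and y of bird2 in the frame of tray between -0.059 and 0.059 m and z of bird2 in the frame of tray between -0.036 and -0.008 m and x of bird3 in the frame of tray between -0.074 and 0.074 m and y of bird3 in the frame of tray between -0.059 and 0.059 m and z of bird3 in the frame of tray between -0.036 and -0.008 m and x of bird4 in the frame of tray between -0.074 and 0.074 m and y of bird4 in the frame of tray between -0.059 and 0.059 m and z of bird4 in the frame of tray between -0.036 and -0.008 m), for 0.2 s.
At the end, for the whole second after the job is handed in: the tray lies right way up (within 0.1 rad) and flat on the deck, its box beneath the shelf (at most 5 mm in front of the shelf's edge, within 30 mm of the rack's middle line), with every bird at rest on the tray's floor inside its walls (all of step 3 and angle between tray's own z axis and vertical above 3.04 rad and z of tray in the frame of rack between 0.078 and 0.092 m and y of tray in the frame of rack between -0.03 and 0.03 m and x of tray in the frame of rack above 0.08 m and linear speed of each of tray, bird1, bird2, bird3, bird4 below 0.02 m/s); the robot touches nothing.
It fails at once if the tray is brought out (its middle in front of the shelf's edge) before it is right way up (angle between tray's own z axis and vertical below 2.6 rad and x of tray in the frame of rack below 0 m).
It fails at once if bowl, jug or brush is moved by more than 3 cm (distance of any of bowl, jug, brush from where it was at the start of the episode above 0.03 m).
Of bird1, bird2, bird3, bird4 only 2 to 4 are there at a start; the rules pass over those that are not, and their reading is None.
At some moment in a run one of bird1, bird2, bird3, bird4 may be knocked a few centimetres aside while the robot is not near it.
It also fails if it takes over 210 s, if anything falls off the work surface, if the arm or the gripper's body presses on something with over 40 N, if the wrist force passes 120 N, or if a joint passes its speed limit or range.

## Robot

A 6-joint arm with a two-finger parallel gripper is mounted at the origin on the work surface. World frame = base frame: x ahead of the robot, y to its left, z up, the work surface at z = 0. Lengths are in m, angles in rad, forces in N, time in s.
With the tool pointing down it reaches from about 0.35 to 0.85 m from the base axis. Payload 8.1 kg.
Tool frame: the origin (TCP) lies at the very end of the fingers, on their centre line; the grasp point (between the pads) lies 19 mm behind it; x points along the fingers, y is the direction in which the jaws open and shut, and the axes are right-handed (so a half turn about x gives the same grasp; the last joint's range is limited). The gripper opens to 93 mm and grips with 3 to 60 N. Pads are 15 mm wide; open, the fingers measure 128 mm over their backs; the gripper's body (75 mm by 188 mm) begins 65 mm behind the grasp point.
Start: joints at [-1.326, 0.13, 1.488, -0, 1.523, -0.085], TCP at [0.194, -0.568, 0.219] pointing down, gripper open.
Joint ranges: [-2.96, 2.96], [-0.89, 2.26], [0.02, 2.5], [-1.34, 4.48], [0, 2.73], [-2.66, 2.66]. Speed limits (rad/s): [2.39, 2.39, 2.79, 3.14, 3.14, 3.14].

## Interface

Orientations are given as a rotation vector (axis times angle).
In Python, from bench import arm gives the robot as it stands. The module is installed in compiled form; this text tells all that it offers.
- The arm moves only by the shell command python3 -m inch 'ROWS'. ROWS is JSON, one flat list of numbers, 7 for each row, row after row: the shift along the tool's x, y, z as a fraction of full scale, then the turn, a rotation vector about the tool's x, y, z as a fraction of full scale, then the opening, from 0 (shut) to 1 (fully open). A call has 1 to 20 rows; each row shifts and turns the commanded pose from where the row before left it, along the tool's axes as they then stand; what a row does not reach is not made up. Full scale, the value 1, is 0.25 m for a shift and 90 degrees for a turn. A row lasts 1/8 s, in which the tool goes at most 62.5 mm and 10.7 degrees, less where a joint would pass 70% of its speed; a pose out of reach is approached as far as the arm can. A call with a number of a shift or a turn outside -1 to 1 is refused whole. A call with a gripper value outside its range is refused whole. The fingers move at their own pace and stop on an object; the grip force is fixed at half the most. Time passes only in rows, so rows that do not move let the fingers close. It gives the time, the measured TCP pose, the force and the opening at its end, in the units of the state.
- arm.read_state(): the state, without advancing time (a new reading comes with each control period).
- arm.capture(name): name is "scene" or "top" or "wrist"; returns a dict with "frame" (384x512x3 uint8, red, green, blue), "z_map" (384x512 float32, m along the optical axis (not along the pixel's ray), 0 where there is no reading), "mtx" (3x3 intrinsics, pixels), "k1" (the pictures are not rectified: a ray, as slopes to the right and down, at radius r is drawn at 1 + k1 r^2 times it, then the intrinsics apply), "cam_to_world" (4x4, takes a point from camera to world coordinates). Camera axes: x right, y down, z forward; pixel columns grow to the right and rows downward; lengths in m; the calibration is good to about 2 mm. A picture is of the moment at which its call begins.
- arm.sign_off(): hands the job in, once; it reports no verdict.
The state is a dict: "time": time; "joints": joint angles; "dq": joint speeds; "effort": joint torques, N m; "tool_pos": TCP position; "orientation": TCP orientation; "ft_force": force on the tool from outside, world axes, zero at the start; "moment": the same for the moment, N m; "width": finger opening in m.
Only numpy, scipy, OpenCV 4.12 (cv2) and the standard library are available. Lean on these libraries where they do the work, as an engineer would, in place of code of your own. Each camera call takes 0.05 s, during which the arm holds its last target.

## Working session

There is one attempt and no reset: what is moved stays moved. The work goes in short steps, Python scripts to look and compute and a shell command to move; the robot and the scene stay as the last step left them, time stands still between calls to the robot, and variables do not carry over. Pictures are saved under pics/ and viewed, and the job is handed in when it is done.

```bash
mkdir -p pics; cat > h.py <<'E'
import numpy as np, cv2
from bench import arm
from scipy.spatial.transform import Rotation as R
def cap(n,save=None):
    c=arm.capture(n)
    if save: cv2.imwrite('pics/'+save,cv2.cvtColor(c['frame'],cv2.COLOR_RGB2BGR))
    return c
def und(c,uv):
    uv=np.atleast_2d(np.array(uv,float)); K=c['mtx']
    d=np.stack([(uv[:,0]-K[0,2])/K[0,0],(uv[:,1]-K[1,2])/K[1,1]],1)
    s=d.copy()
    for _ in range(20):
        s=d/(1+c['k1']*(s**2).sum(1,keepdims=True))
    return s
def onplane(c,uv,z):
    s=und(c,uv); T=c['cam_to_world']
    r=np.c_[s,np.ones(len(s))]@T[:3,:3].T
    o=T[:3,3]; return o+r*((z-o[2])/r[:,2:3])
def pts(c,uv):
    s=und(c,uv); uv=np.atleast_2d(uv).astype(int); z=c['z_map'][uv[:,1],uv[:,0]]
    T=c['cam_to_world']; return (np.c_[s,np.ones(len(s))]*z[:,None])@T[:3,:3].T+T[:3,3]
def cloud(c):
    v,u=np.mgrid[:384,:512]; uv=np.c_[u.ravel(),v.ravel()]
    p=pts(c,uv); return p.reshape(384,512,3)
def st():
    s=arm.read_state(); print('t',round(s['time'],2),'pos',np.round(s['tool_pos'],4),'F',np.round(s['ft_force'],1),'w',round(s['width'],4)); 
    print(np.round(R.from_rotvec(s['orientation']).as_matrix(),3)); print('q',np.round(s['joints'],3)); return s
E
python3 - <<'E'
from h import *
for n in ['scene','top','wrist']:
    c=cap(n,n+'0.png'); print(n,c['mtx'].round(1).tolist(),c['k1'],c['cam_to_world'].round(3).tolist())
st()
E
```

```text
scene [[361.2, 0.0, 252.7], [0.0, 361.2, 189.0], [0.0, 0.0, 1.0]] -0.020497232997499667 [[0.815, 0.458, -0.355, 0.952], [0.579, -0.627, 0.521, -0.715], [0.016, -0.63, -0.776, 1.064], [0.0, 0.0, 0.0, 1.0]]
top [[405.0, 0.0, 260.4], [0.0, 405.0, 198.2], [0.0, 0.0, 1.0]] 0.009930662938492043 [[-0.02, -0.996, 0.084, 0.486], [-1.0, 0.019, -0.016, -0.093], [0.015, -0.084, -0.996, 1.231], [0.0, 0.0, 0.0, 1.0]]
wrist [[289.7, 0.0, 250.9], [0.0, 289.7, 191.9], [0.0, 0.0, 1.0]] 0.01576559289825179 [[0.325, -0.903, -0.282, 0.273], [-0.946, -0.311, -0.094, -0.54], [-0.003, 0.297, -0.955, 0.384], [0.0, 0.0, 0.0, 1.0]]
t 0.15 pos [ 0.1942 -0.5672  0.2178] F [-0.5  0.6  0.7] w 0.0932
[[-0.     0.324 -0.946]
 [ 0.001 -0.946 -0.324]
 [-1.    -0.001 -0.   ]]
q [-1.326  0.131  1.489 -0.     1.523 -0.085]
```

View pics/scene0.png

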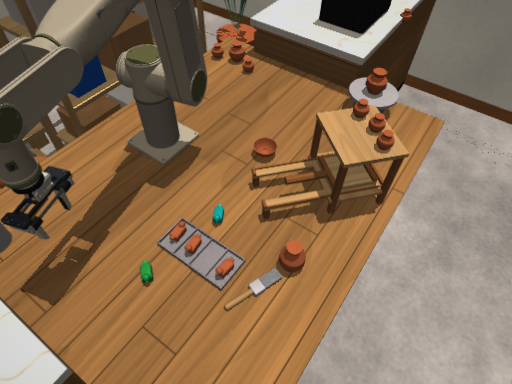

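View pics/top0.png

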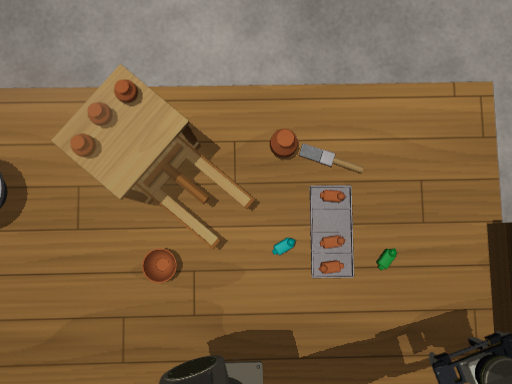

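View pics/wrist0.png

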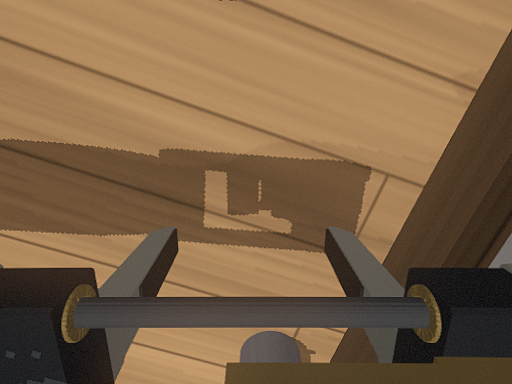

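Top view: shelf at about (120,130), its front edge runs (188,123)–(124,197). The runners end near (252,203) and (214,241), with the handle at (192,188). The bin's terracotta birds are at (332,196), (332,241) and (331,267). Look-alikes are turquoise (284,246) and green (387,259), both outside the bin.

```bash
python3 - <<'E'
from h import *
c=cap('top'); f=cv2.cvtColor(c['frame'],cv2.COLOR_RGB2BGR)
cv2.imwrite('pics/t_rack.png',cv2.resize(f[55:255,45:265],None,fx=3.4,fy=3,interpolation=cv2.INTER_CUBIC)[:600])
cv2.imwrite('pics/t_bin.png',cv2.resize(f[170:290,260:410],None,fx=5,fy=5,interpolation=cv2.INTER_CUBIC))
P=cloud(c)
sh=(abs(P[...,2]-0.268)<0.006); n,l,s,_=cv2.connectedComponentsWithStats(sh.astype(np.uint8)); k=1+s[1:,4].argmax()
q=P[l==k][:,:2].astype(np.float32); r=cv2.minAreaRect(q*1000); print('shelf',r,cv2.boxPoints(r).round(1).tolist())
ru=(abs(P[...,2]-0.070)<0.005); n,l,s,_=cv2.connectedComponentsWithStats(ru.astype(np.uint8))
for k in range(1,n):
    if s[k,4]>80:
        q=P[l==k]; r=cv2.minAreaRect(q[:,:2].astype(np.float32)*1000); print('run',s[k],q[:,2].mean(),r,cv2.boxPoints(r).round(0).tolist())
hsv=cv2.cvtColor(c['frame'],cv2.COLOR_RGB2HSV)
m=((hsv[...,0]<12)|(hsv[...,0]>172))&(hsv[...,1]>150)
n,l,s,ce=cv2.connectedComponentsWithStats(m.astype(np.uint8))
for k in range(1,n):
    if s[k,4]>60: q=P[l==k]; print('red',s[k],ce[k].round(1),q.mean(0).round(3),q[:,2].max().round(3))
E
```

```text
shelf ((737.4248046875, 226.4222412109375), (223.79286193847656, 252.3636016845703), 48.90928268432617) [[568.7999877929688, 225.0], [759.0, 59.20000076293945], [906.0999755859375, 227.8000030517578], [715.9000244140625, 393.70001220703125]]
run [272 130  26  25 141] 0.06945504930805826 ((743.5531005859375, -182.00697326660156), (75.3970718383789, 66.07603454589844), 66.50294494628906) [[698.0, -203.0], [759.0, -230.0], [789.0, -161.0], [728.0, -134.0]]
run [ 170  133   81   74 1096] 0.07074412498622976 ((671.0772705078125, 25.897323608398438), (275.12860107421875, 100.45879364013672), 60.2980842590332) [[559.0, -69.0], [647.0, -118.0], [783.0, 120.0], [696.0, 170.0]]
run [ 133  173   87   73 1142] 0.07070577000408036 ((547.6337280273438, 130.177978515625), (276.2257995605469, 99.93084716796875), 39.71376037597656) [[409.0, 80.0], [473.0, 3.0], [686.0, 180.0], [622.0, 257.0]]
run [502 262   8  70 152] 0.07011671422809455 ((292.07366943359375, -799.9786987304688), (7.019610404968262, 192.23007202148438), 89.15762329101562) [[196.0, -802.0], [388.0, -805.0], [388.0, -798.0], [196.0, -795.0]]
red [115  80  22  22 389] [125.4  90.6] [0.817 0.198 0.317] 0.334
red [ 88 103  14  12  70] [ 95.4 107.9] [0.774 0.261 0.328] 0.333
red [270 129  28  28 603] [283.3 142.8] [ 0.739 -0.18   0.091] 1.231
red [320 190  25  12 222] [332.1 195.6] [ 0.59  -0.324  0.041] 1.231
red [320 236  25  12 221] [331.9 241.4] [ 0.455 -0.32   0.036] 0.052
red [143 249  34  33 892] [159.1 265.2] [0.396 0.188 0.028] 1.231
red [319 261  25  12 230] [330.8 266.5] [ 0.382 -0.314  0.035] 0.052
```

View pics/t_rack.png

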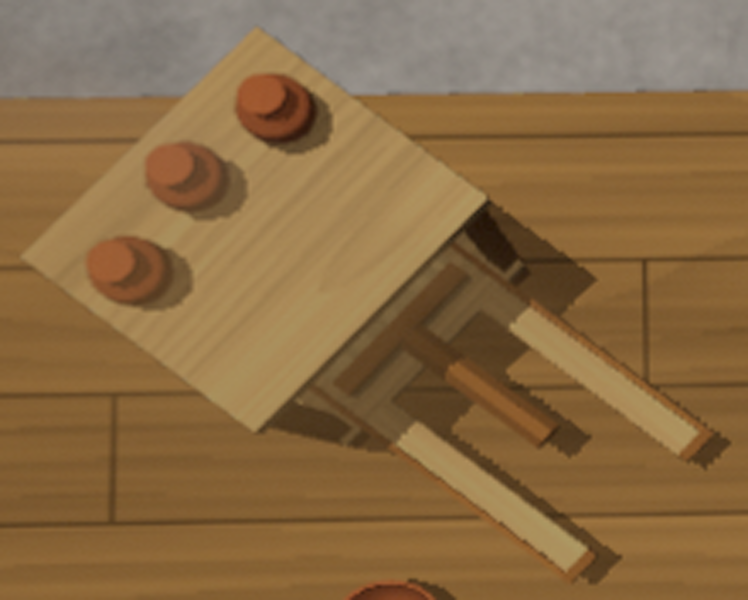

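View pics/t_bin.png

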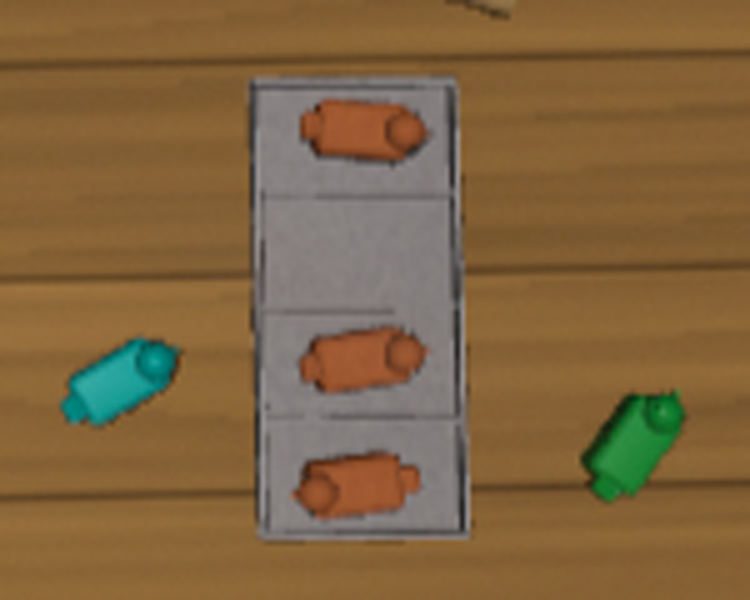

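```bash
python3 -m inch '[-0.2,0,0,0,0,0,1,-0.2,0,0,0,0,0,1,0,-0.147,-0.156,0,0,0,1,0,-0.147,-0.156,0,0,0,1,0,-0.147,-0.156,0,0,0,1,0,-0.147,-0.156,0,0,0,1,0,-0.147,-0.156,0,0,0,1,0,-0.147,-0.156,0,0,0,1,0,-0.147,-0.156,0,0,0,1,0,-0.147,-0.156,0,0,0,1]'; python3 -c "
import sys
from h import *
import json
s=st()
open('log.txt','a').write(json.dumps([list(map(float,s['joints'])),list(map(float,s['tool_pos'])),list(map(float,s['orientation']))])+'\n')"
python3 -m inch '[0,-0.147,-0.156,0,0,0,1,0,-0.147,-0.156,0,0,0,1,0,-0.147,-0.156,0,0,0,1,0,0,0,0.1,0.1,0,1,0,0,0,0.1,0.1,0,1,0,0,0,0.1,0.1,0,1,0,0,0,0.1,0.1,0,1]'; python3 -c "
from h import *
import json
s=st()
open('log.txt','a').write(json.dumps([list(map(float,s['joints'])),list(map(float,s['tool_pos'])),list(map(float,s['orientation']))])+'\n')"
```

```text
time: 1.45
tool_pos: [0.3947, -0.1868, 0.3186]
orientation: [2.043, 0.339, -2.043]
ft_force: [1.6, -0.1, -0.5]
width: 0.0928
t 1.45 pos [ 0.3947 -0.1868  0.3186] F [ 1.6 -0.1 -0.5] w 0.0928
[[ 0.     0.324 -0.946]
 [-0.    -0.946 -0.324]
 [-1.     0.    -0.   ]]
q [-0.56  -0.338  1.745  0.     1.735  0.682]
time: 2.33
tool_pos: [0.4695, -0.0465, 0.319]
orientation: [-2.538, 0.129, 1.463]
ft_force: [-0.4, 0.9, 0.6]
width: 0.093
t 2.33 pos [ 0.4695 -0.0465  0.319 ] F [-0.4  0.9  0.6] w 0.093
[[ 0.503 -0.179 -0.845]
 [ 0.028 -0.974  0.223]
 [-0.864 -0.136 -0.485]]
q [-0.382 -0.824  2.147  0.222  1.338  1.408]
```

```bash
cat > kin.py <<'E'
import numpy as np, json
from scipy.optimize import least_squares
from scipy.spatial.transform import Rotation as R
LIM=np.array([[-2.96,2.96],[-.89,2.26],[.02,2.5],[-1.34,4.48],[0,2.73],[-2.66,2.66]])
def fk(q,p):
    a,h,L1,e,L2,d,t=p
    Rz=lambda x:R.from_euler('z',x); Ry=lambda x:R.from_euler('y',x)
    R1=Rz(q[0]); P=np.array([0,0,h])+R1.apply([a,d,0])
    R2=R1*Ry(q[1]); P=P+R2.apply([0,0,L1]); R3=R2*Ry(q[2]); P=P+R3.apply([e,0,L2])
    R4=R3*Rz(q[3])*Ry(q[4])*Rz(q[5]); P=P+R4.apply([0,0,t])
    M=R4.as_matrix(); return P,M   # flange z = tool x
# tool axes in flange: tool x= z
def load():
    D=[([-1.326,.131,1.489,0,1.523,-.085],[.1942,-.5672,.2178],None)]
    for l in open('log.txt'): D.append(json.loads(l))
    return D
def fit():
    D=load()
    f=lambda p: np.concatenate([fk(q,p)[0]-x for q,x,_ in D])
    r=least_squares(f,[0.0,.4,.45,0,.45,.05,.3],loss='linear')
    return r.x,r.fun
E
cat > fitit.py <<'E'
from kin import *
p,f=fit(); print(p.round(4),f.round(4))
for q,x,o in load():
    if o is None: continue
    M=R.from_rotvec(o).as_matrix(); print((fk(q,p)[1].T@M).round(3).tolist())
E
python3 fitit.py
```

```text
[-4.000e-04  3.192e-01  3.697e-01  6.290e-02  5.538e-01  5.110e-02
  3.779e-01] [ 0.0001  0.     -0.     -0.0001 -0.0001  0.      0.     -0.     -0.    ]
[[0.0, -1.0, -0.0], [0.0, 0.0, -1.0], [1.0, 0.0, 0.0]]
[[0.0, -1.0, -0.0], [0.0, 0.0, -1.0], [1.0, 0.0, 0.0]]
```

```bash
cat >> kin.py <<'E'
A=np.array([[0,-1,0],[0,0,-1],[1,0,0.]])
def ik(pos,M,p,q0=None,n=30,seed=0):
    rng=np.random.default_rng(seed); best=None
    def f(q):
        P,F=fk(q,p); return np.r_[(P-pos)*5,R.from_matrix((F@A).T@M).as_rotvec()]
    starts=[q0] if q0 is not None else []
    starts+= [rng.uniform(LIM[:,0],LIM[:,1]) for _ in range(n)]
    sols=[]
    for s in starts:
        r=least_squares(f,np.clip(s,LIM[:,0]+1e-3,LIM[:,1]-1e-3),bounds=(LIM[:,0],LIM[:,1]))
        if r.cost<1e-7 and not any(abs(r.x-x).max()<.02 for x in sols): sols.append(r.x)
        if q0 is not None and sols: break
    return sols
YAW=np.deg2rad(48.9); O=np.array([.665,.1435,0.])
RK=R.from_euler('z',YAW).as_matrix()
def toolM(roll,lean=0,flip=False):
    # roll about rack x (positive => body toward ... ), base: tool x down, z=+rack x (flip: -x)
    B=np.array([[0,0,1],[0,1,0],[-1,0,0.]])  # columns tool x,y,z in rack
    if flip: B=B@np.diag([1,-1,-1.])
    L=R.from_euler('y',lean if not flip else -lean).as_matrix() # lean about tool y
    return RK@R.from_euler('x',roll).as_matrix()@B@L
E
python3 - <<'E'
from kin import *
p,_=fit()
for flip in (0,1):
  for lean in (-30,0,30):
    for roll in (-45,0,45):
      M=toolM(np.deg2rad(roll),np.deg2rad(lean),flip)
      for z in (.085,.16):
        tcp=O+RK@np.array([-.105,0,z])+M[:,0]*.019
        S=ik(tcp,M,p,n=12)
        print(flip,lean,roll,z,'bodydir',(-RK.T@M[:,0]).round(2),[s.round(2).tolist() for s in S])
E
```

```text
0 -30 -45 0.085 bodydir [-0.5   0.61  0.61] [[0.07, -0.27, 2.46, -1.05, 0.09, -1.57]]
0 -30 -45 0.16 bodydir [-0.5   0.61  0.61] [[0.07, -0.48, 2.44, -0.29, 0.29, -2.33]]
0 -30 0 0.085 bodydir [-0.5  -0.    0.87] []
0 -30 0 0.16 bodydir [-0.5  -0.    0.87] []
0 -30 45 0.085 bodydir [-0.5  -0.61  0.61] []
0 -30 45 0.16 bodydir [-0.5  -0.61  0.61] []
0 0 -45 0.085 bodydir [-0.    0.71  0.71] [[0.41, 0.08, 2.06, -0.97, 0.88, -1.41]]
0 0 -45 0.16 bodydir [-0.    0.71  0.71] [[0.41, -0.06, 2.03, -0.88, 0.98, -1.57]]
0 0 0 0.085 bodydir [0. 0. 1.] [[0.02, 0.25, 1.64, 0.0, 1.25, -2.4]]
0 0 0 0.16 bodydir [0. 0. 1.] [[0.02, 0.18, 1.58, 0.0, 1.38, -2.4]]
0 0 45 0.085 bodydir [ 0.   -0.71  0.71] [[-0.19, 0.86, 1.0, 0.39, 1.96, -2.6]]
0 0 45 0.16 bodydir [ 0.   -0.71  0.71] [[-0.19, 0.78, 0.98, 0.41, 2.06, -2.55]]
0 30 -45 0.085 bodydir [0.5  0.61 0.61] [[0.48, 0.56, 1.53, -0.86, 1.48, -1.44]]
0 30 -45 0.16 bodydir [0.5  0.61 0.61] [[0.48, 0.45, 1.52, -0.85, 1.56, -1.53]]
0 30 0 0.085 bodydir [0.5  0.   0.87] [[0.2, 0.66, 1.2, -0.31, 1.71, -2.2]]
0 30 0 0.16 bodydir [0.5  0.   0.87] [[0.2, 0.59
[... 917 characters left out ...]
]]
1 0 0 0.16 bodydir [0. 0. 1.] [[0.02, 0.18, 1.58, -0.0, 1.38, 0.74]]
1 0 45 0.085 bodydir [ 0.   -0.71  0.71] [[-0.19, 0.86, 1.0, 0.39, 1.96, 0.54]]
1 0 45 0.16 bodydir [ 0.   -0.71  0.71] [[-0.19, 0.78, 0.98, 0.41, 2.06, 0.59]]
1 30 -45 0.085 bodydir [0.5  0.61 0.61] [[0.48, 0.56, 1.53, -0.86, 1.48, 1.7]]
1 30 -45 0.16 bodydir [0.5  0.61 0.61] [[0.48, 0.45, 1.52, -0.85, 1.56, 1.61]]
1 30 0 0.085 bodydir [0.5  0.   0.87] [[0.2, 0.66, 1.2, -0.31, 1.71, 0.94]]
1 30 0 0.16 bodydir [0.5  0.   0.87] [[0.2, 0.59, 1.15, -0.32, 1.82, 0.91]]
1 30 45 0.085 bodydir [ 0.5  -0.61  0.61] [[0.0, 1.19, 0.54, 0.04, 2.32, 0.51]]
1 30 45 0.16 bodydir [ 0.5  -0.61  0.61] [[0.0, 1.12, 0.52, 0.04, 2.41, 0.52]]
```

```bash
python3 - <<'E'
from h import *
c=cap('scene'); f=cv2.cvtColor(c['frame'],cv2.COLOR_RGB2BGR)
cv2.imwrite('pics/s1.png',cv2.resize(f[60:260,100:400],None,fx=2.6,fy=2.6,interpolation=cv2.INTER_CUBIC))
E
```

```text
(no output)
```

View pics/s1.png

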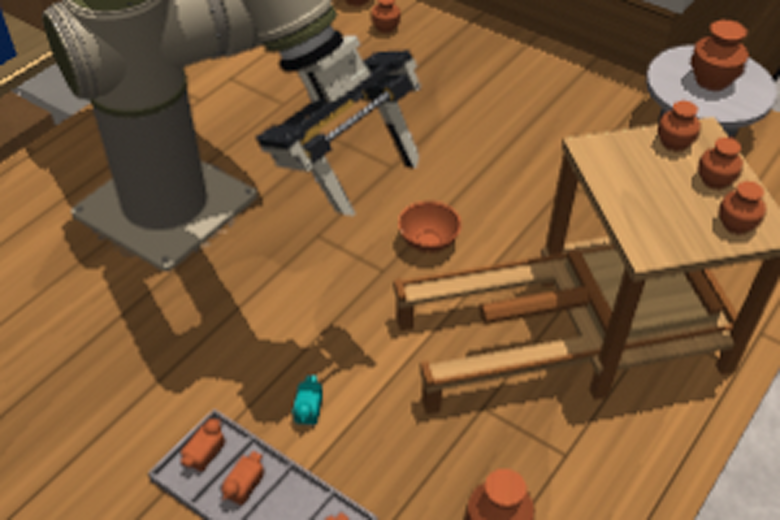

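The crop shows no camera housing on the gripper, so either turn of the tool is free. The handle (about (540,305) in the crop) lies between the runners. Next I measure its axis.

```bash
python3 - <<'E'
from h import *
from kin import O,RK
c=cap('top'); P=cloud(c)
r=(P-O)@RK   # rack coords
m=(r[...,2]>.09)&(r[...,2]<.106)&(abs(r[...,1])<.045)&(r[...,0]>-.2)&(r[...,0]<.0)
q=r[m]; print(m.sum(),q.min(0).round(3),q.max(0).round(3),q.mean(0).round(3))
for a in np.arange(-.14,.0,.02):
    k=q[(q[:,0]>a)&(q[:,0]<a+.02)]
    if len(k): print(a.round(2),len(k),k[:,1].min().round(3),k[:,1].max().round(3),k[:,1].mean().round(4),k[:,2].mean().round(3))
# runner ends and sides
m=(abs(r[...,2]-.071)<.012)&(r[...,0]>-.26)&(r[...,0]<-.03)&(abs(r[...,1])>.045)&(abs(r[...,1])<.11)
for s in (1,-1):
    k=r[m&(np.sign(r[...,1])==s)]; print('runner',s,k[:,0].min().round(3),k[:,1].min().round(3),k[:,1].max().round(3),np.polyfit(k[:,0],k[:,1],1).round(4))
E
```

```text
458 [-0.133 -0.015  0.09 ] [-0.     0.013  0.106] [-0.067 -0.001  0.098]
-0.14 45 -0.015 0.011 -0.0018 0.098
-0.12 69 -0.015 0.012 -0.0012 0.098
-0.1 68 -0.015 0.012 -0.0012 0.098
-0.08 71 -0.014 0.013 -0.0014 0.098
-0.06 68 -0.015 0.013 -0.0006 0.097
-0.04 67 -0.013 0.013 -0.0002 0.098
-0.02 70 -0.014 0.013 -0.0007 0.098
runner 1 -0.235 0.058 0.093 [0.0132 0.0769]
runner -1 -0.236 -0.093 -0.058 [ 0.0003 -0.0752]
```

```bash
cat > go.py <<'E'
from h import *
from kin import *
P_,_f=fit()
def to(pos,M,s=None):
    s=s or arm.read_state(); T=R.from_rotvec(s['orientation']).as_matrix(); d=np.array(pos)-s['tool_pos']
    rv=R.from_matrix(T.T@M).as_rotvec()
    print('turn(tool) units',(rv/(np.pi/2)).round(4),'deg',np.rad2deg(np.linalg.norm(rv)).round(1))
    print('shift before-turn axes',(T.T@d/.25).round(4),' after-turn axes',(M.T@d/.25).round(4),'m',np.linalg.norm(d).round(4))
def sim(rows,s=None):
    s=s or arm.read_state(); T=R.from_rotvec(s['orientation']).as_matrix(); p=np.array(s['tool_pos']); q=np.array(s['joints'])
    rows=np.array(rows,float).reshape(-1,7)
    for i,r in enumerate(rows):
        p=p+T@(r[:3]*.25); T=T@R.from_rotvec(r[3:6]*np.pi/2).as_matrix()
        S=ik(p,T,P_,q0=q,n=0)
        if not S: print('row',i,'NO IK',p.round(3)); continue
        dq=abs(S[0]-q).max()/.125; q=S[0]
        m=np.minimum(q-LIM[:,0],LIM[:,1]-q)
        if m.min()<.12 or dq>1.6: print('row',i,'margin',m.min().round(3),'joint',m.argmin()+1,'dq',dq.round(2))
    print('end p',p.round(4),'q',q.round(2),'rack',((p-O)@RK).round(4))
    return p,T
def logst():
    s=st(); open('log.txt','a').write(json.dumps([list(map(float,s['joints'])),list(map(float,s['tool_pos'])),list(map(float,s['orientation']))])+'\n'); return s
def rk(x): return O+RK@np.array(x)
E
python3 - <<'E'
from go import *
M=toolM(np.deg2rad(45),0,True); print(M.round(3))
g=rk([-.11,-.001,.085])
tcp=g+M[:,0]*.019; pre=tcp-M[:,0]*.13
print('tcp',tcp,'pre',pre)
to(pre,M)
E
```

```text
[[-0.533  0.533 -0.657]
 [ 0.465 -0.465 -0.754]
 [-0.707 -0.707  0.   ]]
tcp [0.58331814 0.06878251 0.07156497] pre [0.65258861 0.00835402 0.16348885]
turn(tool) units [-0.5003 -0.586  -0.5304] deg 84.2
shift before-turn axes [ 0.9073 -0.2604 -0.2835]  after-turn axes [ 0.1396  0.7272 -0.6505] m 0.2464
```

```bash
python3 - <<'E'
from go import *
sim([0,0,0,-.0556,-.0651,-.0589,.5]*9+[.0279,.1454,-.1301,0,0,0,.5]*5)
E
```

```text
end p [0.6526 0.0083 0.1636] q [-0.25  1.03  0.57  0.41  2.23  0.6 ] rack [-0.11   -0.0796  0.1636]
```

```bash
python3 -m inch '[0,0,0,-0.0556,-0.0651,-0.0589,0.48,0,0,0,-0.0556,-0.0651,-0.0589,0.48,0,0,0,-0.0556,-0.0651,-0.0589,0.48,0,0,0,-0.0556,-0.0651,-0.0589,0.48,0,0,0,-0.0556,-0.0651,-0.0589,0.48,0,0,0,-0.0556,-0.0651,-0.0589,0.48,0,0,0,-0.0556,-0.0651,-0.0589,0.48,0,0,0,-0.0556,-0.0651,-0.0589,0.48,0,0,0,-0.0556,-0.0651,-0.0589,0.48,0.0279,0.1454,-0.1301,0,0,0,0.48,0.0279,0.1454,-0.1301,0,0,0,0.48,0.0279,0.1454,-0.1301,0,0,0,0.48,0.0279,0.1454,-0.1301,0,0,0,0.48,0.0279,0.1454,-0.1301,0,0,0,0.48,0,0,0,0,0,0,0.48]'; python3 - <<'E'
from go import *
logst()
M=toolM(np.deg2rad(45),0,True)
g=rk([-.11,-.001,.085])
to(g+M[:,0]*.019,M)
p,f=fit(); print(p.round(4),abs(f).max())
cap('wrist','w1.png')
E
```

```text
time: 4.3
tool_pos: [0.6527, 0.0102, 0.154]
orientation: [1.474, 1.61, -2.198]
ft_force: [-0.7, 0.1, -1.2]
width: 0.0443
t 4.3 pos [0.6527 0.0102 0.154 ] F [-0.7  0.1 -1.2] w 0.0443
[[-0.547  0.525 -0.652]
 [ 0.463 -0.459 -0.758]
 [-0.698 -0.717  0.008]]
q [-0.248  1.061  0.544  0.413  2.238  0.604]
turn(tool) units [-0.0003  0.0066  0.0085] deg 1.0
shift before-turn axes [ 0.4901 -0.017   0.0008]  after-turn axes [ 0.4898 -0.0236  0.0058] m 0.1226
[-1.000e-04  3.185e-01  3.693e-01  6.190e-02  5.535e-01  5.110e-02
  3.778e-01] 0.00015411823534250413
```

View pics/w1.png

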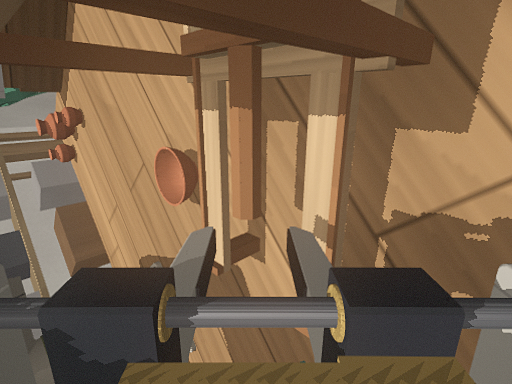

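The wrist view shows the handle at (245,60–215), centred between the fingers at (195,260) and (310,260), with a runner on each side. I correct the small error and advance.

```bash
python3 -m inch '[0,-0.0236,0.0058,0,0.0066,0.0085,0.48,0.06,0,0,0,0,0,0.48,0.06,0,0,0,0,0,0.48,0.06,0,0,0,0,0,0.48,0.06,0,0,0,0,0,0.48,0.05,0,0,0,0,0,0.48,0,0,0,0,0,0,0.48]'; python3 - <<'E'
from go import *
logst()
M=toolM(np.deg2rad(45),0,True)
g=rk([-.11,-.001,.085])
to(g+M[:,0]*.019,M)
c=cap('wrist','w2.png')
E
```

```text
time: 5.22
tool_pos: [0.6123, 0.0432, 0.1195]
orientation: [1.51, 1.587, -2.173]
ft_force: [-0.4, -0.8, 0.4]
width: 0.0448
t 5.22 pos [0.6123 0.0432 0.1195] F [-0.4 -0.8  0.4] w 0.0448
[[-0.52   0.542 -0.66 ]
 [ 0.464 -0.47  -0.751]
 [-0.718 -0.696 -0.007]]
q [-0.224  0.882  0.874  0.39   2.057  0.557]
turn(tool) units [ 0.0016 -0.0049 -0.0096] deg 1.0
shift before-turn axes [0.2453 0.0224 0.001 ]  after-turn axes [ 0.2449  0.0261 -0.0009] m 0.0616
```

View pics/w2.png

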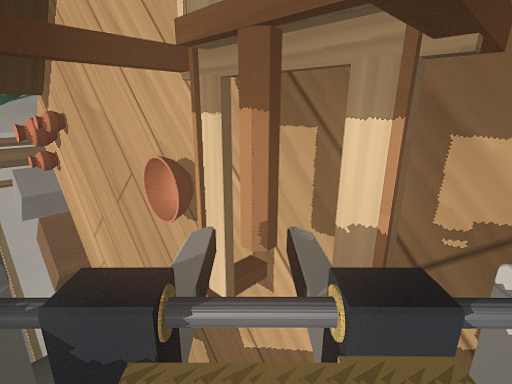

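```bash
for i in 1 2; do python3 -m inch '[0,0,0,0,0,0,0.48,0,0,0,0,0,0,0.48]'; python3 - <<'E'
from go import *
M=toolM(np.deg2rad(45),0,True)
g=rk([-.11,-.001,.085])
to(g+M[:,0]*.019,M)
E
done
```

```text
time: 5.52
tool_pos: [0.6129, 0.0431, 0.1183]
orientation: [1.511, 1.586, -2.175]
ft_force: [0.4, 0.2, 0.0]
width: 0.0446
turn(tool) units [ 0.0007 -0.0053 -0.0093] deg 1.0
shift before-turn axes [0.2431 0.0178 0.0025]  after-turn axes [0.2428 0.0213 0.0004] m 0.0609
time: 5.78
tool_pos: [0.6124, 0.0435, 0.1174]
orientation: [1.51, 1.587, -2.176]
ft_force: [0.1, 0.5, 0.1]
width: 0.0445
turn(tool) units [ 0.0004 -0.005  -0.0084] deg 0.9
shift before-turn axes [0.2389 0.0176 0.0023]  after-turn axes [0.2386 0.0207 0.0004] m 0.0599
```

```bash
python3 -m inch '[0,0.0205,0,0,-0.005,-0.0085,0.48,0.06,0,0,0,0,0,0.48,0.06,0,0,0,0,0,0.48,0.06,0,0,0,0,0,0.48,0.058,0,0,0,0,0,0.48,0,0,0,0,0,0,0.48,0,0,0,0,0,0,0.48,0,0,0,0,0,0,0.48]'; python3 - <<'E'
from go import *
logst()
M=toolM(np.deg2rad(45),0,True)
g=rk([-.11,-.001,.085])
to(g+M[:,0]*.019,M)
c=cap('wrist','w3.png')
E
```

```text
time: 6.78
tool_pos: [0.5841, 0.0685, 0.0723]
orientation: [1.495, 1.599, -2.185]
ft_force: [0.1, -0.4, 0.7]
width: 0.0446
t 6.78 pos [0.5841 0.0685 0.0723] F [ 0.1 -0.4  0.7] w 0.0446
[[-0.532  0.534 -0.657]
 [ 0.465 -0.465 -0.754]
 [-0.708 -0.707 -0.001]]
q [-0.2    0.857  1.009  0.388  1.962  0.536]
turn(tool) units [ 0.0005 -0.0003 -0.0005] deg 0.1
shift before-turn axes [ 0.0044 -0.0001  0.001 ]  after-turn axes [ 0.0044 -0.0001  0.001 ] m 0.0011
```

View pics/w3.png

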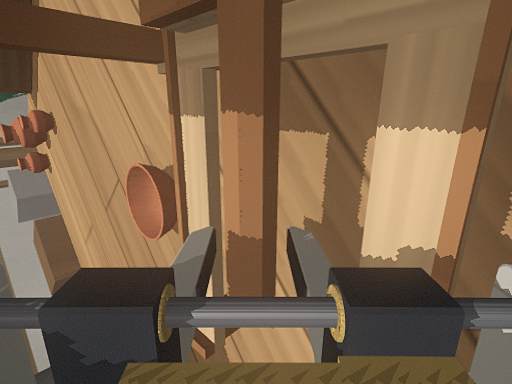

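The handle (about (248,260)) lies straight and centred between the fingers. I close on it.

```bash
python3 -m inch '[0,0,0,0,0,0,0.3,0,0,0,0,0,0,0.2,0,0,0,0,0,0,0,0,0,0,0,0,0,0,0,0,0,0,0,0,0,0,0,0,0,0,0,0,0,0,0,0,0,0,0]'; python3 - <<'E'
from go import *
sim([-.0424,-.0424,0,0,0,0,0]*7)
# then roll
a=np.deg2rad(9); print(.019*(np.cos(a)-1)/.25,.019*np.sin(a)/.25)
E
```

```text
time: 7.7
tool_pos: [0.5834, 0.0688, 0.0718]
orientation: [1.493, 1.599, -2.186]
ft_force: [0.1, -0.1, 0.4]
width: 0.0278
end p [0.5834 0.0688 0.1768] q [-0.2   0.75  0.97  0.42  2.1   0.6 ] rack [-0.11    0.0124  0.1768]
-0.0009356861147695294 0.011889019343057547
```

```bash
python3 -m inch '[-0.0424,-0.0424,0,0,0,0,0,-0.0424,-0.0424,0,0,0,0,0,-0.0424,-0.0424,0,0,0,0,0,0,0,0,0,0,0,0,0,0,0,0,0,0,0]'; python3 - <<'E'
from go import *
logst(); s=arm.read_state(); print(s['moment'])
c=cap('wrist','w4.png')
c=cap('scene'); f=cv2.cvtColor(c['frame'],cv2.COLOR_RGB2BGR)
cv2.imwrite('pics/s4.png',cv2.resize(f[90:230,230:430],None,fx=4,fy=4,interpolation=cv2.INTER_CUBIC))
E
```

```text
time: 8.32
tool_pos: [0.5834, 0.0688, 0.1167]
orientation: [1.493, 1.599, -2.186]
ft_force: [-0.3, -0.4, -1.6]
width: 0.0279
t 8.32 pos [0.5834 0.0688 0.1167] F [-0.3 -0.4 -1.6] w 0.0279
[[-0.533  0.533 -0.657]
 [ 0.465 -0.464 -0.754]
 [-0.707 -0.707 -0.   ]]
q [-0.2    0.807  1.001  0.398  2.017  0.562]
[-0.51807766 -0.24487684  0.02475051]
```

View pics/s4.png

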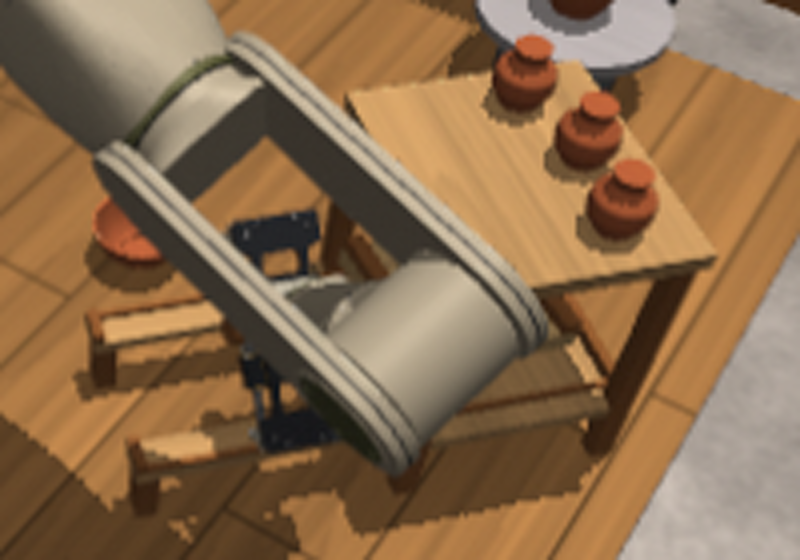

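View pics/w4.png

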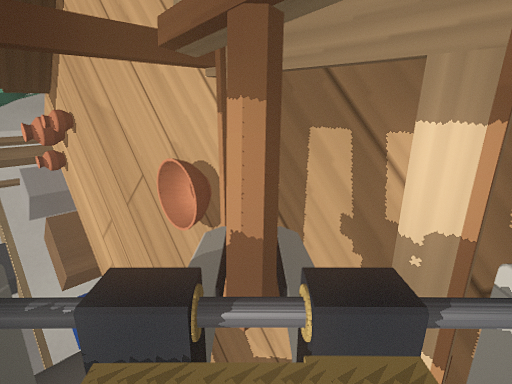

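```bash
cat > droop.py <<'E'
from go import *
import sys
c=cap('wrist'); P=cloud(c); r=(P-O)@RK
f=c['frame'].astype(int)
for v in range(20,280,30):
    row=[]
    for u in range(200,300,4):
        row.append(r[v,u])
    row=np.array(row); g=row[(np.abs(row[:,1])<.03)&(row[:,2]>.08)]
    if len(g): print(v,len(g),g.mean(0).round(4),g[:,2].max().round(4))
E
python3 droop.py
```

```text
20 18 [0.0108 0.0075 0.1194] 0.1288
50 14 [-0.0032  0.0033  0.1236] 0.1292
80 14 [-0.0168  0.0017  0.125 ] 0.1312
110 13 [-0.0308 -0.0008  0.1262] 0.1335
140 13 [-0.0452 -0.0013  0.1293] 0.1349
170 13 [-0.0601 -0.0028  0.1307] 0.1368
200 13 [-0.0753 -0.0049  0.1328] 0.139
230 21 [-0.0947 -0.0012  0.129 ] 0.1411
260 23 [-0.1047 -0.009   0.1423] 0.1623
```

```bash
python3 -m inch '[0,0,0,0,0,0,0,0,0,0,0,0,0,0,0,0,0,0,0,0,0,0,0,0,0,0,0,0]'; python3 droop.py; python3 -c "
from go import *
s=st();print(s['moment'])"
```

```text
time: 8.98
tool_pos: [0.5834, 0.0688, 0.1168]
orientation: [1.493, 1.599, -2.186]
ft_force: [-0.7, 0.7, -0.9]
width: 0.0277
20 17 [0.0109 0.0059 0.1198] 0.1281
50 14 [-0.0029  0.0031  0.124 ] 0.1301
80 14 [-0.0165  0.0016  0.1255] 0.1317
110 13 [-0.0306 -0.0009  0.1266] 0.1344
140 13 [-0.045  -0.0016  0.1299] 0.1362
170 13 [-0.0598 -0.0034  0.1317] 0.1375
200 13 [-0.075  -0.0054  0.1336] 0.1399
230 21 [-0.0946 -0.0014  0.1295] 0.1416
260 23 [-0.1044 -0.0094  0.143 ] 0.1628
t 9.03 pos [0.5834 0.0688 0.1168] F [-0.1 -0.4 -1.8] w 0.0275
[[-0.533  0.533 -0.657]
 [ 0.465 -0.464 -0.754]
 [-0.707 -0.707 -0.   ]]
q [-0.2    0.807  1.     0.398  2.017  0.562]
[-0.5133026  -0.3385149   0.09060686]
```

The drooped handle shows a 7° slip in the pads: its rear is down and swung to +y. A free lift is therefore unsafe. I lower it again, regrip, and roll with the tray's long edge carried by the deck throughout.

```bash
python3 -m inch '[0.0212,0.0212,0,0,0,0,0,0.0212,0.0212,0,0,0,0,0,0.0212,0.0212,0,0,0,0,0,0.0212,0.0212,0,0,0,0,0,0.0212,0.0212,0,0,0,0,0,0.0212,0.0212,0,0,0,0,0,0,0,0,0,0,0,0,0,0,0,0,0,0,0]'; python3 droop.py; python3 - <<'E'
from go import *
s=st();print(s['moment'])
E
```

```text
time: 10.02
tool_pos: [0.5837, 0.0687, 0.0717]
orientation: [1.494, 1.598, -2.186]
ft_force: [-0.1, 0.5, 0.9]
width: 0.028
20 16 [ 0.0064 -0.0015  0.0955] 0.1022
50 15 [-0.0051 -0.002   0.0951] 0.1013
80 15 [-0.0173 -0.0024  0.0957] 0.1013
110 15 [-0.0302 -0.0036  0.0945] 0.101
140 14 [-0.0438 -0.0047  0.0944] 0.1005
170 13 [-0.0579 -0.0064  0.0948] 0.1004
200 14 [-0.0735 -0.0065  0.0937] 0.0997
230 16 [-0.0916 -0.002   0.0929] 0.0993
260 22 [-0.1041 -0.0094  0.0988] 0.1182
t 10.07 pos [0.5838 0.0687 0.0719] F [-0.2 -0.7  0.6] w 0.0281
[[-0.532  0.534 -0.657]
 [ 0.465 -0.465 -0.754]
 [-0.708 -0.706 -0.   ]]
q [-0.2    0.857  1.011  0.388  1.961  0.537]
[-0.02990731 -0.2499469   0.01669569]
```

```bash
cat > roll.py <<'E'
from go import *
# rows for roll stage: theta(tray) from t0 to t1, tool roll from +45 to -45
def rows(t0,hf,n=20,bias=1.,ph0=45):
    out=[];a=np.deg2rad(90/n); L=.019
    for k in range(n):
        th=t0+90/n*k; ph=np.deg2rad(ph0-90/n*k); dz=(hf(th+90/n)-hf(th)+(bias if k==0 else 0))/1000
        up=np.array([-np.cos(ph),-np.sin(ph)])
        d=np.array([L*(np.cos(a)-1),L*np.sin(a)])+dz*up
        out.append([*(d/.25).round(4),0,0,0,round(1/n,4),0])
    return out
h=lambda t:15*abs(np.cos(np.deg2rad(t)))+75*np.sin(np.deg2rad(t))
if __name__=='__main__':
    r=rows(0,h); import json
    print(json.dumps(r).replace('], [',',\n').replace(' ',''))
    sim(np.ravel(r))
E
python3 roll.py
```

```text
[[-0.0196,-0.0134,0,0,0,0.05,0,
-0.0176,-0.0089,0,0,0,0.05,0,
-0.0182,-0.0071,0,0,0,0.05,0,
-0.0185,-0.0052,0,0,0,0.05,0,
-0.0185,-0.0033,0,0,0,0.05,0,
-0.0182,-0.0015,0,0,0,0.05,0,
-0.0176,0.0003,0,0,0,0.05,0,
-0.0167,0.002,0,0,0,0.05,0,
-0.0156,0.0035,0,0,0,0.05,0,
-0.0143,0.0049,0,0,0,0.05,0,
-0.0128,0.006,0,0,0,0.05,0,
-0.0111,0.0068,0,0,0,0.05,0,
-0.0093,0.0074,0,0,0,0.05,0,
-0.0074,0.0077,0,0,0,0.05,0,
-0.0055,0.0077,0,0,0,0.05,0,
-0.0037,0.0074,0,0,0,0.05,0,
-0.0019,0.0068,0,0,0,0.05,0,
-0.0002,0.0059,0,0,0,0.05,0,
0.0013,0.0048,0,0,0,0.05,0,
0.0026,0.0035,0,0,0,0.05,0]]
end p [0.6039 0.0511 0.1329] q [ 0.4  -0.05  2.05 -0.89  0.96  1.59] rack [-0.1098 -0.0148  0.1329]
```

```bash
python3 -m inch '[-0.0196,-0.0134,0,0,0,0.05,0,-0.0176,-0.0089,0,0,0,0.05,0,-0.0182,-0.0071,0,0,0,0.05,0,-0.0185,-0.0052,0,0,0,0.05,0,-0.0185,-0.0033,0,0,0,0.05,0,-0.0182,-0.0015,0,0,0,0.05,0,-0.0176,0.0003,0,0,0,0.05,0,-0.0167,0.002,0,0,0,0.05,0,-0.0156,0.0035,0,0,0,0.05,0,-0.0143,0.0049,0,0,0,0.05,0,0,0,0,0,0,0,0]'; python3 - <<'E'
from go import *
s=logst();print(s['moment'].round(2) if hasattr(s['moment'],'round') else s['moment'])
cap('wrist','w5.png')
E
```

```text
time: 11.45
tool_pos: [0.5935, 0.0611, 0.1169]
orientation: [1.715, 0.781, -1.712]
ft_force: [-0.3, 0.3, -1.3]
width: 0.0277
t 11.45 pos [0.5935 0.0611 0.1169] F [-0.3  0.3 -1.3] w 0.0277
[[ 0.002  0.755 -0.656]
 [ 0.001 -0.656 -0.755]
 [-1.     0.001 -0.002]]
q [1.600e-02 1.880e-01 1.613e+00 1.000e-03 1.338e+00 7.310e-01]
[ 0.28 -0.16  0.07]
```

View pics/w5.png

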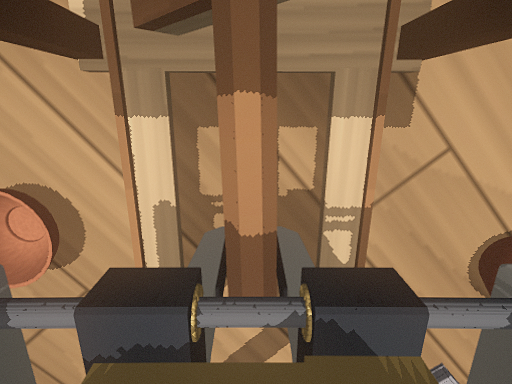

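Halfway, the handle ((245,130)) is still straight and central. I continue the roll.

```bash
python3 -m inch '[-0.0128,0.006,0,0,0,0.05,0,-0.0111,0.0068,0,0,0,0.05,0,-0.0093,0.0074,0,0,0,0.05,0,-0.0074,0.0077,0,0,0,0.05,0,-0.0055,0.0077,0,0,0,0.05,0,-0.0037,0.0074,0,0,0,0.05,0,-0.0019,0.0068,0,0,0,0.05,0,-0.0002,0.0059,0,0,0,0.05,0,0.0013,0.0048,0,0,0,0.05,0,0.0026,0.0035,0,0,0,0.05,0,0,0,0,0,0,0,0,0,0,0,0,0,0,0]'; python3 - <<'E'
from go import *
s=logst();print(s['moment'].round(2)); print((s['tool_pos']-O)@RK)
cap('wrist','w6.png')
c=cap('scene'); f=cv2.cvtColor(c['frame'],cv2.COLOR_RGB2BGR)
cv2.imwrite('pics/s6.png',cv2.resize(f[90:230,230:430],None,fx=4,fy=4,interpolation=cv2.INTER_CUBIC))
E
```

```text
time: 13.0
tool_pos: [0.6039, 0.0509, 0.1329]
orientation: [1.697, 0.059, -1.161]
ft_force: [-0.8, 1.1, -1.5]
width: 0.0277
t 13.0 pos [0.6039 0.0509 0.1329] F [-0.8  1.1 -1.5] w 0.0277
[[ 0.532  0.534 -0.658]
 [-0.464 -0.466 -0.753]
 [-0.709  0.706  0.   ]]
q [ 0.4   -0.049  2.049 -0.888  0.957  1.585]
[0.26 0.39 0.13]
[-0.10993056 -0.01484944  0.13287637]
```

View pics/w6.png

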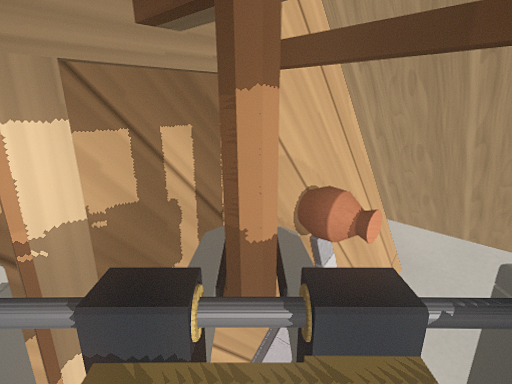

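View pics/s6.png

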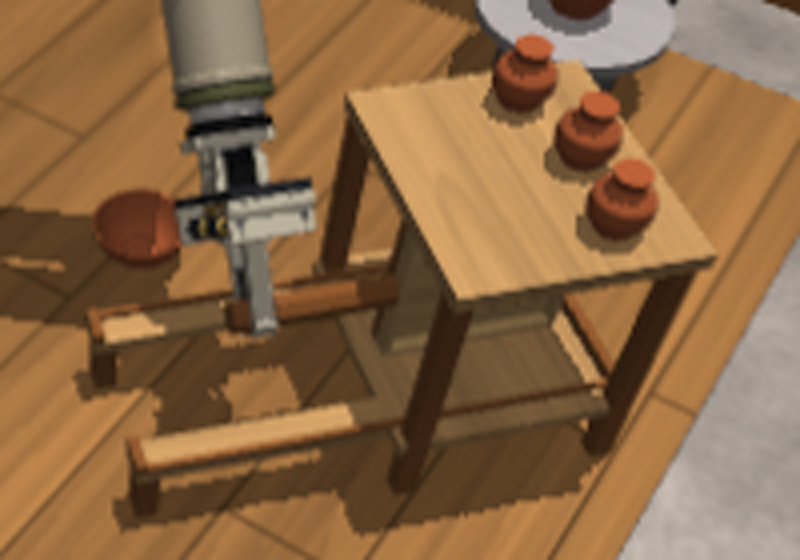

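The tray now stands on its long side under the shelf (scene crop (400,290) shows the floor vertical). I set it down, release, and swing back for a second grasp.

```bash
python3 -m inch '[0.004,-0.004,0,0,0,0,0,0,0,0,0,0,0,0,0,0,0,0,0,0,0.2,0,0,0,0,0,0,0.35,0,0,0,0,0,0,0.5,0,0,0,0,0,0,0.5,0,0,0,0,0,0,0.5,0,0,0,0,0,0,0.5]'; python3 - <<'E'
from go import *
s=logst();print(s['moment'].round(2)); print((s['tool_pos']-O)@RK)
cap('wrist','w7.png')
sim([-.06,0,0,0,0,0,.5]*5+[.0028,.035,0,0,0,-.1,.5]*10)
E
```

```text
time: 14.1
tool_pos: [0.6036, 0.0512, 0.1314]
orientation: [1.697, 0.058, -1.158]
ft_force: [0.1, -0.5, -0.0]
width: 0.0462
t 14.1 pos [0.6036 0.0512 0.1314] F [ 0.1 -0.5 -0. ] w 0.0462
[[ 0.533  0.533 -0.657]
 [-0.464 -0.465 -0.754]
 [-0.707  0.707 -0.   ]]
q [ 0.402 -0.047  2.052 -0.893  0.955  1.591]
[ 0.22  0.18 -0.02]
[-0.10988888 -0.01444034  0.13140191]
row 5 margin 0.519 joint 3 dq 1.81
row 6 margin 0.615 joint 3 dq 1.62
end p [0.6233 0.034  0.1843] q [-0.23  0.89  0.75  0.42  2.18  0.61] rack [-0.1099 -0.0405  0.1843]
```

View pics/w7.png

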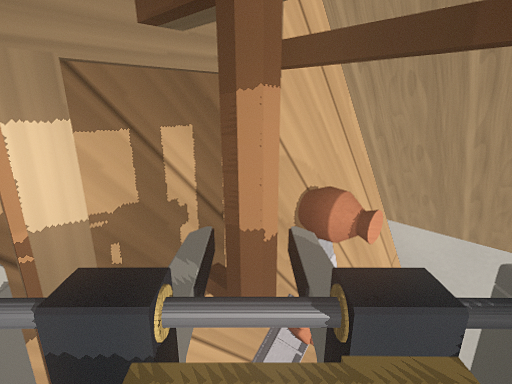

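The handle is still upright and central at (250,150), so the tray stands by itself. I retreat and swing over.

```bash
python3 -m inch '[-0.06,0,0,0,0,0,0.5,-0.06,0,0,0,0,0,0.5,-0.06,0,0,0,0,0,0.5,-0.06,0,0,0,0,0,0.5,-0.06,0,0,0,0,0,0.5]' | head -2; python3 -m inch '[0.0012,0.0234,0,0,0,-0.0667,0.5,0.0012,0.0234,0,0,0,-0.0667,0.5,0.0012,0.0234,0,0,0,-0.0667,0.5,0.0012,0.0234,0,0,0,-0.0667,0.5,0.0012,0.0234,0,0,0,-0.0667,0.5,0.0012,0.0234,0,0,0,-0.0667,0.5,0.0012,0.0234,0,0,0,-0.0667,0.5,0.0012,0.0234,0,0,0,-0.0667,0.5,0.0012,0.0234,0,0,0,-0.0667,0.5,0.0012,0.0234,0,0,0,-0.0667,0.5,0.0012,0.0234,0,0,0,-0.0667,0.5,0.0012,0.0234,0,0,0,-0.0667,0.5,0.0012,0.0234,0,0,0,-0.0667,0.5,0.0012,0.0234,0,0,0,-0.0667,0.5,0.0012,0.0234,0,0,0,-0.0667,0.5,0,0,0,0,0,0,0.5,0,0,0,0,0,0,0.5,0,0,0,0,0,0,0.5]'; python3 - <<'E'
from go import *
s=logst();print((s['tool_pos']-O)@RK)
M=toolM(np.deg2rad(45),0,True)
g=rk([-.11,-.001,.1455])
to(g+M[:,0]*.019,M)
cap('wrist','w8.png')
E
python3 droop.py
```

```text
time: 14.78
tool_pos: [0.5631, 0.0867, 0.1854]
time: 17.02
tool_pos: [0.6239, 0.0347, 0.1873]
orientation: [1.496, 1.597, -2.181]
ft_force: [-1.0, -0.7, -0.3]
width: 0.0464
t 17.02 pos [0.6239 0.0347 0.1873] F [-1.  -0.7 -0.3] w 0.0464
[[-0.53   0.537 -0.656]
 [ 0.463 -0.464 -0.755]
 [-0.71  -0.704 -0.003]]
q [-0.23   0.886  0.748  0.416  2.185  0.606]
[-0.10904947 -0.04056063  0.18730342]
turn(tool) units [ 0.0019 -0.0004 -0.0027] deg 0.3
shift before-turn axes [0.3062 0.005  0.004 ]  after-turn axes [0.3061 0.0063 0.0038] m 0.0766
20 25 [ 0.0244 -0.0074  0.154 ] 0.1964
50 15 [ 0.0094 -0.0021  0.1358] 0.1596
80 10 [-0.0117 -0.0059  0.1538] 0.1594
110 9 [-0.0315 -0.0074  0.1531] 0.1588
140 9 [-0.0525 -0.008   0.1535] 0.159
170 9 [-0.0749 -0.0079  0.1533] 0.1587
200 9 [-0.0988 -0.008   0.1532] 0.1591
230 13 [-0.1168 -0.0134  0.1707] 0.2132
```

View pics/w8.png

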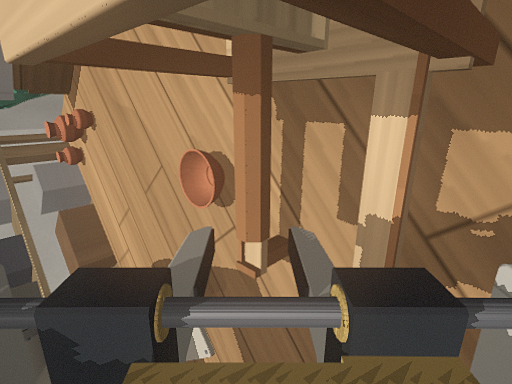

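The tray stands level, with its handle top at z = 0.159 (axis 0.145) and the handle central at (252,150). I approach again.

```bash
python3 -m inch '[0.05,0.005,0.0038,0.0019,0,-0.0027,0.5,0.064,0,0,0,0,0,0.5,0.064,0,0,0,0,0,0.5,0.064,0,0,0,0,0,0.5,0.064,0,0,0,0,0,0.5,0,0,0,0,0,0,0.5,0,0,0,0,0,0,0.5,0,0,0,0,0,0,0.4,0,0,0,0,0,0,0.2,0,0,0,0,0,0,0,0,0,0,0,0,0,0,0,0,0,0,0,0,0,0,0,0,0,0,0,0]'; python3 - <<'E'
from go import *
s=logst();print((s['tool_pos']-O)@RK)
from roll import rows,h
h2=lambda t:15*abs(np.cos(np.deg2rad(t)))+75*np.sin(np.deg2rad(t))
r=rows(90,h2,bias=1.)
print(json.dumps(r).replace('], [',',\n').replace(' ','')); sim(np.ravel(r))
E
```

```text
time: 18.75
tool_pos: [0.5824, 0.0684, 0.1299]
orientation: [1.492, 1.603, -2.192]
ft_force: [-1.2, 0.2, 2.9]
width: 0.0275
t 18.75 pos [0.5824 0.0684 0.1299] F [-1.2  0.2  2.9] w 0.0275
[[-0.536  0.529 -0.659]
 [ 0.467 -0.464 -0.753]
 [-0.703 -0.711  0.002]]
q [-0.201  0.796  0.995  0.403  2.037  0.572]
[-0.11094616  0.01286906  0.12986357]
[[-0.0057,0.0005,0,0,0,0.05,0,
-0.0017,0.0047,0,0,0,0.05,0,
-0.0003,0.0059,0,0,0,0.05,0,
0.0014,0.0069,0,0,0,0.05,0,
0.0031,0.0077,0,0,0,0.05,0,
0.0049,0.0081,0,0,0,0.05,0,
0.0068,0.0082,0,0,0,0.05,0,
0.0087,0.0081,0,0,0,0.05,0,
0.0105,0.0077,0,0,0,0.05,0,
0.0123,0.0069,0,0,0,0.05,0,
0.0139,0.006,0,0,0,0.05,0,
0.0153,0.0047,0,0,0,0.05,0,
0.0165,0.0033,0,0,0,0.05,0,
0.0175,0.0017,0,0,0,0.05,0,
0.0182,-0.0,0,0,0,0.05,0,
0.0187,-0.0019,0,0,0,0.05,0,
0.0188,-0.0037,0,0,0,0.05,0,
0.0187,-0.0056,0,0,0,0.05,0,
0.0182,-0.0075,0,0,0,0.05,0,
0.0175,-0.0092,0,0,0,0.05,0]]
end p [0.6023 0.0508 0.0707] q [ 0.4   0.06  2.07 -0.97  0.88  1.72] rack [-0.1111 -0.0137  0.0707]
```

```bash
python3 -m inch '[-0.0097,-0.0035,0,0,0,0.05,0,-0.0017,0.0047,0,0,0,0.05,0,-0.0003,0.0059,0,0,0,0.05,0,0.0014,0.0069,0,0,0,0.05,0,0.0031,0.0077,0,0,0,0.05,0,0.0049,0.0081,0,0,0,0.05,0,0.0068,0.0082,0,0,0,0.05,0,0.0087,0.0081,0,0,0,0.05,0,0.0105,0.0077,0,0,0,0.05,0,0.0123,0.0069,0,0,0,0.05,0,0,0,0,0,0,0,0]';  python3 - <<'E'
from go import *
s=logst();print((s['tool_pos']-O)@RK)
cap('wrist','w9.png')
E
```

```text
time: 20.12
tool_pos: [0.5917, 0.0605, 0.115]
orientation: [1.713, 0.784, -1.72]
ft_force: [0.7, -0.1, -0.4]
width: 0.028
t 20.12 pos [0.5917 0.0605 0.115 ] F [ 0.7 -0.1 -0.4] w 0.028
[[-0.005  0.753 -0.657]
 [ 0.002 -0.657 -0.753]
 [-1.    -0.005  0.002]]
q [0.014 0.192 1.613 0.002 1.342 0.731]
[-0.11072107  0.00073518  0.11503063]
```

View pics/w9.png

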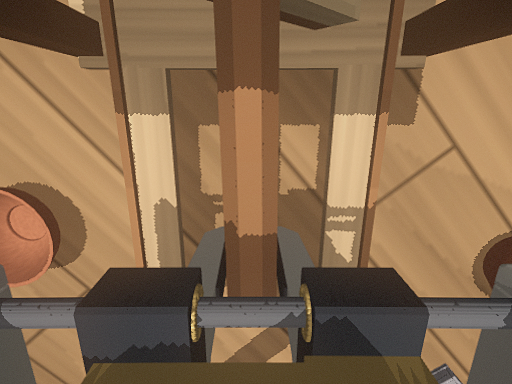

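```bash
python3 -m inch '[0.0139,0.006,0,0,0,0.05,0,0.0153,0.0047,0,0,0,0.05,0,0.0165,0.0033,0,0,0,0.05,0,0.0175,0.0017,0,0,0,0.05,0,0.0182,0,0,0,0,0.05,0,0.0187,-0.0019,0,0,0,0.05,0,0.0188,-0.0037,0,0,0,0.05,0,0.0187,-0.0056,0,0,0,0.05,0,0.0182,-0.0075,0,0,0,0.05,0,0.0175,-0.0092,0,0,0,0.05,0,0,0,0,0,0,0,0,0,0,0,0,0,0,0]'; python3 - <<'E'
from go import *
s=logst();print((s['tool_pos']-O)@RK, s['moment'].round(2))
cap('wrist','w10.png')
E
python3 droop.py
```

```text
time: 21.68
tool_pos: [0.6028, 0.0506, 0.0724]
orientation: [1.696, 0.061, -1.167]
ft_force: [0.0, 0.9, -1.0]
width: 0.0275
t 21.68 pos [0.6028 0.0506 0.0724] F [ 0.   0.9 -1. ] w 0.0275
[[ 0.527  0.536 -0.659]
 [-0.464 -0.468 -0.752]
 [-0.712  0.702  0.002]]
q [ 0.399  0.063  2.066 -0.961  0.881  1.71 ]
[-0.11092851 -0.0141895   0.07238472] [0.18 0.38 0.1 ]
20 17 [0.0044 0.0087 0.0942] 0.1008
50 16 [-0.0067  0.0084  0.095 ] 0.1006
80 15 [-0.0183  0.0082  0.0947] 0.1012
110 15 [-0.0307  0.0089  0.0941] 0.1003
140 14 [-0.0439  0.0084  0.0948] 0.1006
170 14 [-0.058   0.0083  0.0948] 0.1004
200 14 [-0.0731  0.0082  0.0946] 0.101
230 18 [-0.0918  0.0008  0.0938] 0.1009
260 23 [-0.1044  0.0098  0.0975] 0.1166
```

View pics/w10.png

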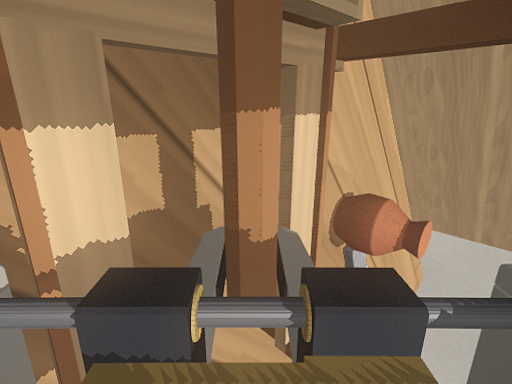

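```bash
python3 -m inch '[0.004,-0.004,0,0,0,0,0,0,0,0,0,0,0,0,0,0,0,0,0,0,0.25,0,0,0,0,0,0,0.4,0,0,0,0,0,0,0.5,0,0,0,0,0,0,0.5,0,0,0,0,0,0,0.5,-0.06,0,0,0,0,0,0.5,-0.06,0,0,0,0,0,0.5,-0.06,0,0,0,0,0,0.5,-0.06,0,0,0,0,0,0.5,-0.06,0,0,0,0,0,0.5,-0.06,0,0,0,0,0,0.5,0,0,0,0,0,0,0.5,0,0,0,0,0,0,0.5]'; python3 droop.py; python3 - <<'E'
from go import *
cap('top','t11.png');c=cap('scene'); f=cv2.cvtColor(c['frame'],cv2.COLOR_RGB2BGR)
cv2.imwrite('pics/s11.png',cv2.resize(f[90:230,230:430],None,fx=4,fy=4,interpolation=cv2.INTER_CUBIC))
M=toolM(0,0,True); g=rk([-.11,-.001,.085]); to(g+M[:,0]*.012-M[:,0]*.08,M)
E
```

```text
time: 23.65
tool_pos: [0.5547, 0.0926, 0.1344]
orientation: [1.696, 0.061, -1.165]
ft_force: [0.7, 0.1, 0.4]
width: 0.0465
20 12 [ 0.0277 -0.002   0.0898] 0.1001
50 9 [0.007  0.0087 0.0936] 0.0989
80 9 [-0.0125  0.0085  0.0934] 0.0985
110 9 [-0.0333  0.008   0.093 ] 0.0989
140 9 [-0.0554  0.0081  0.0931] 0.0983
170 9 [-0.079   0.0079  0.093 ] 0.0988
200 8 [-0.1041  0.0092  0.092 ] 0.0978
230 7 [-0.1305  0.0087  0.0938] 0.0985
turn(tool) units [-0.0006  0.0022 -0.4966] deg 44.7
shift before-turn axes [ 0.088   0.197  -0.0053]  after-turn axes [-0.076   0.202  -0.0051] m 0.054
```

View pics/s11.png

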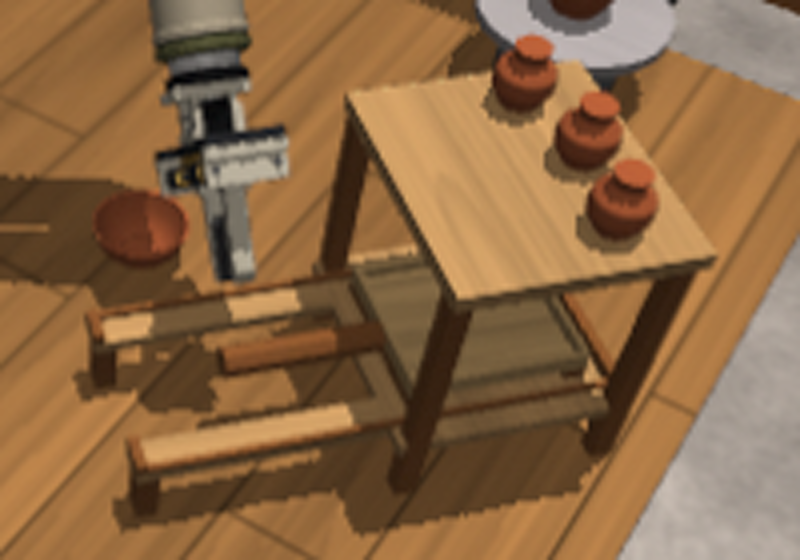

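The scene crop shows the tray flat and right way up, with its open side and rim at (480,320). I swing upright and take the handle from above.

```bash
python3 -m inch '[0.0024,0.0368,0,0,0,-0.0828,0.5,0.0024,0.0368,0,0,0,-0.0828,0.5,0.0024,0.0368,0,0,0,-0.0828,0.5,0.0024,0.0368,0,0,0,-0.0828,0.5,0.0024,0.0368,0,0,0,-0.0828,0.5,0.0024,0.0368,0,0,0,-0.0828,0.5,0,0,0,0,0,0,0.5,0,0,0,0,0,0,0.5]'; python3 - <<'E'
from go import *
s=logst()
M=toolM(0,0,True); g=rk([-.11,-.001,.085]); to(g+M[:,0]*.014,M)
c=cap('wrist','w12.png')
E
python3 droop.py
```

```text
time: 24.8
tool_pos: [0.5919, 0.0595, 0.1542]
orientation: [1.714, 0.776, -1.719]
ft_force: [-0.8, -0.5, -0.8]
width: 0.0467
t 24.8 pos [0.5919 0.0595 0.1542] F [-0.8 -0.5 -0.8] w 0.0467
[[-0.002  0.752 -0.659]
 [-0.002 -0.659 -0.752]
 [-1.     0.     0.003]]
q [ 0.015  0.156  1.578 -0.002  1.409  0.736]
turn(tool) units [-0.0017  0.0019 -0.0002] deg 0.2
shift before-turn axes [ 0.3326  0.0032 -0.0066]  after-turn axes [ 0.3327  0.0033 -0.0056] m 0.0832
20 21 [ 0.0272 -0.0004  0.0868] 0.0878
50 10 [0.0066 0.0011 0.0964] 0.099
80 10 [-0.0129  0.0011  0.0963] 0.1
110 9 [-0.0329 -0.      0.121 ] 0.3201
140 9 [-0.0557 -0.0004  0.0967] 0.0998
170 8 [-0.0791  0.0012  0.097 ] 0.099
200 8 [-0.1043  0.0012  0.0964] 0.0996
230 14 [-0.1185  0.0011  0.1233] 0.1607
260 5 [-0.1068  0.0054  0.1857] 0.1941
```

View pics/w12.png

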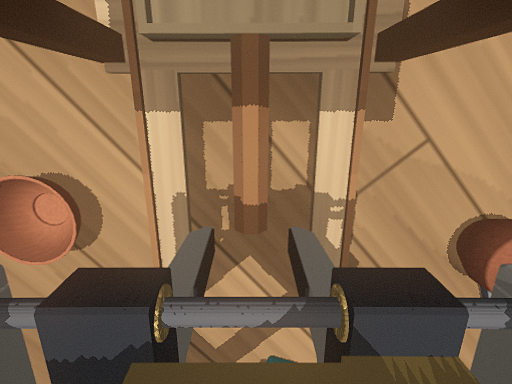

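```bash
python3 -m inch '[0.055,0.003,-0.0056,0,0,0,0.5,0.055,0,0,0,0,0,0.5,0.055,0,0,0,0,0,0.5,0.055,0,0,0,0,0,0.5,0.055,0,0,0,0,0,0.5,0.055,0,0,0,0,0,0.5,0,0,0,0,0,0,0.5,0,0,0,0,0,0,0.4,0,0,0,0,0,0,0.2,0,0,0,0,0,0,0,0,0,0,0,0,0,0,0,0,0,0,0,0,0,0,0,0,0,0,0,0]'; python3 - <<'E'
from go import *
s=logst(); print((s['tool_pos']-O)@RK)
sim([0,0,.05,0,0,0,0]*16)
E
```

```text
time: 26.52
tool_pos: [0.594, 0.0603, 0.0729]
orientation: [1.715, 0.778, -1.717]
ft_force: [1.0, 0.2, 1.4]
width: 0.0277
t 26.52 pos [0.594  0.0603 0.0729] F [1.  0.2 1.4] w 0.0277
[[-0.001  0.752 -0.659]
 [-0.001 -0.659 -0.752]
 [-1.     0.     0.001]]
q [ 1.600e-02  2.370e-01  1.643e+00 -1.000e-03  1.263e+00  7.350e-01]
[-0.10934775 -0.0011857   0.07285653]
end p [ 0.4623 -0.0902  0.0731] q [-0.3  -0.1   1.99 -0.    1.25  0.42] rack [-0.3093 -0.0009  0.0731]
```

```bash
python3 -m inch '[0,0,0.025,0,0,0,0,0,0,0.05,0,0,0,0,0,0,0.05,0,0,0,0,0,0,0.05,0,0,0,0,0,0,0.05,0,0,0,0,0,0,0.05,0,0,0,0,0,0,0.05,0,0,0,0,0,0,0.05,0,0,0,0,0,0,0.05,0,0,0,0,0,0,0.05,0,0,0,0,0,0,0.05,0,0,0,0,0,0,0.05,0,0,0,0,0,0,0.05,0,0,0,0,0,0,0.05,0,0,0,0,0,0,0.05,0,0,0,0,0,0,0.05,0,0,0,0,0,0,0.025,0,0,0,0,0,0,0,0,0,0,0]'; python3 -m inch '[0,0,0,0,0,0,0,0,0,0,0,0,0,0.25,0,0,0,0,0,0,0.4,0,0,0,0,0,0,0.5,0,0,0,0,0,0,0.5,-0.1,0,0,0,0,0,0.5,-0.2,0,0,0,0,0,0.5,-0.2,0,0,0,0,0,0.5,-0.2,0,0,0,0,0,0.7,-0.2,0,0,0,0,0,1,0,0,0,0,0,0,1,0,0,0,0,0,0,1]'; python3 - <<'E'
from go import *
s=logst(); print((s['tool_pos']-O)@RK)
c=cap('top'); f=cv2.cvtColor(c['frame'],cv2.COLOR_RGB2BGR)
cv2.imwrite('pics/t13.png',cv2.resize(f[90:300,110:410],None,fx=2.6,fy=2.6,interpolation=cv2.INTER_CUBIC))
c=cap('wrist','w13.png')
E
```

```text
time: 28.78
tool_pos: [0.4615, -0.0908, 0.0729]
orientation: [1.714, 0.777, -1.719]
ft_force: [-0.9, -0.9, 1.2]
width: 0.0273
time: 30.28
tool_pos: [0.4622, -0.0899, 0.2974]
orientation: [1.714, 0.778, -1.718]
ft_force: [0.8, -0.1, -0.4]
width: 0.0823
t 30.27 pos [ 0.4622 -0.0899  0.2974] F [ 0.8 -0.1 -0.4] w 0.0823
[[-0.001  0.752 -0.659]
 [-0.001 -0.659 -0.752]
 [-1.    -0.     0.002]]
q [-0.3   -0.242  1.704 -0.002  1.68   0.419]
[-0.30920808 -0.00058613  0.29742598]
```

View pics/t13.png

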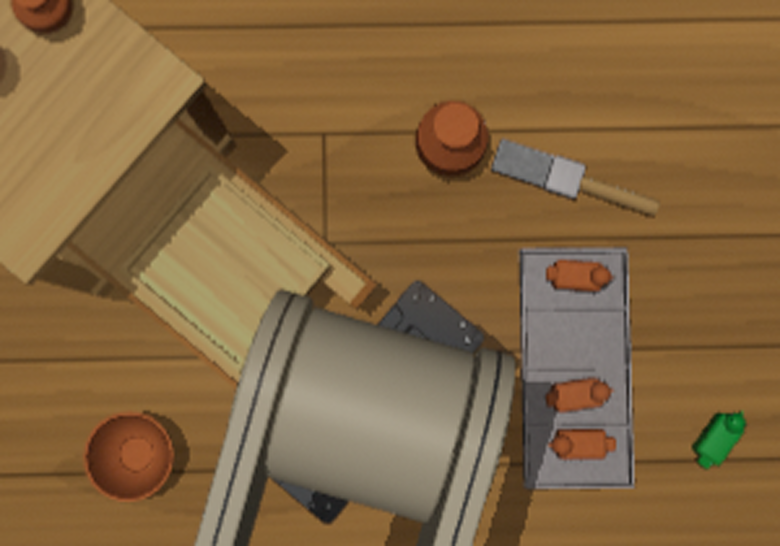

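View pics/w13.png

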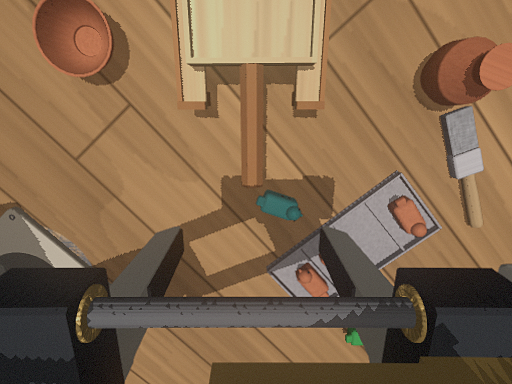

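The tray is drawn fully out (top crop (230,280)). The bin still holds three terracotta birds, at (578,275), (580,395) and (583,443) in the crop. The turquoise (wrist (278,206)) and green (crop (720,440)) ones are look-alikes outside the bin. I measure the birds and the tray.

```bash
cat > birds.py <<'E'
from go import *
def find(c,zmin=.012,zmax=.06,box=None):
    P=cloud(c); hsv=cv2.cvtColor(c['frame'],cv2.COLOR_RGB2HSV)
    m=((hsv[...,0]<12)|(hsv[...,0]>174))&(hsv[...,1]>120)&(hsv[...,2]>60)
    m&=(P[...,2]<zmax)&(P[...,2]>zmin)
    if box is not None: m&=(P[...,0]>box[0])&(P[...,0]<box[1])&(P[...,1]>box[2])&(P[...,1]<box[3])
    n,l,s,ce=cv2.connectedComponentsWithStats(m.astype(np.uint8)); out=[]
    for k in range(1,n):
        if s[k,4]<60: continue
        q=P[l==k][:,:2]; r=cv2.minAreaRect((q*1000).astype(np.float32)); (x,y),(w,h),a=r
        b=cv2.boxPoints(r); e=[b[1]-b[0],b[2]-b[1]]; e=max(e,key=np.linalg.norm); yaw=np.degrees(np.arctan2(e[1],e[0]))%180
        print('bird px',ce[k].round(0),'n',s[k,4],'rect ctr',round(x/1000,4),round(y/1000,4),'size',round(max(w,h)),round(min(w,h)),'yaw',round(yaw,1),'z',P[l==k][:,2].max().round(3))
E
python3 - <<'E'
from birds import *
c=cap('top'); find(c,box=(.3,.66,-.42,-.25))
# tray inner floor/rim in rack
P=cloud(c); r=(P-O)@RK; f=c['frame']
m=(r[...,2]>.093)&(r[...,2]<.106)&(r[...,0]>-.2)&(r[...,0]<.01)&(abs(r[...,1])<.085)
q=r[m]; print('rim',q.min(0).round(3),q.max(0).round(3),m.sum())
q=r[m&(r[...,0]>-.12)]; print(q.min(0).round(3),q.max(0).round(3))
E
```

```text
bird px [332. 196.] n 231 rect ctr 0.5911 -0.3247 size 71 33 yaw 82.0 z 0.052
bird px [332. 241.] n 232 rect ctr 0.4546 -0.3201 size 70 32 yaw 89.3 z 0.049
bird px [334. 260.] n 235 rect ctr 0.3999 -0.3229 size 75 32 yaw 92.0 z 0.051
rim [-0.184 -0.075  0.093] [-0.014  0.075  0.106] 462
[-0.119 -0.075  0.093] [-0.014  0.075  0.106]
```

One bird was knocked: it is now at x = 0.400 (was 0.382), near its neighbour at 0.455. I look closer with the wrist camera.

```bash
python3 - <<'E'
from go import *
M=np.array([[0,1,0],[0,0,-1],[-1,0,0.]]); to([.43,-.32,.2],M)
E
```

```text
turn(tool) units [-0.4577  0.0012  0.0024] deg 41.2
shift before-turn axes [0.3851 0.5131 0.775 ]  after-turn axes [ 0.3843 -0.1259  0.9212] m 0.2515
```

```bash
python3 -m inch '[0.03,0.1026,0.155,0,0,0,0.55,0.03,0.1026,0.155,0,0,0,0.55,0.03,0.1026,0.155,0,0,0,0.55,0.03,0.1026,0.155,0,0,0,0.55,0.03,0.1026,0.155,0,0,0,0.55,0.045,0,0,-0.0915,0,0,0.55,0.045,0,0,-0.0915,0,0,0.55,0.045,0,0,-0.0915,0,0,0.55,0.045,0,0,-0.0915,0,0,0.55,0.055,0,0,-0.0917,0.0012,0.0024,0.55,0,0,0,0,0,0,0.55,0,0,0,0,0,0,0.55,0,0,0,0,0,0,0.55]'; python3 - <<'E'
from birds import *
s=logst()
c=cap('wrist','w14.png'); find(c,box=(.3,.66,-.42,-.25))
c=cap('top','t14.png'); find(c,box=(.3,.66,-.42,-.25))
E
```

```text
time: 32.05
tool_pos: [0.4313, -0.3205, 0.2027]
orientation: [1.212, 1.206, -1.208]
ft_force: [0.6, 1.1, 0.2]
width: 0.0515
t 32.05 pos [ 0.4313 -0.3205  0.2027] F [0.6 1.1 0.2] w 0.0515
[[ 0.003  1.    -0.002]
 [-0.    -0.002 -1.   ]
 [-1.     0.003  0.   ]]
q [-0.736 -0.034  1.687  0.002  1.486 -0.734]
bird px [268. 174.] n 1334 rect ctr 0.4533 -0.3217 size 75 32 yaw 98.1 z 0.046
bird px [223. 177.] n 1338 rect ctr 0.3981 -0.3231 size 75 32 yaw 89.1 z 0.047
bird px [383. 178.] n 1408 rect ctr 0.5895 -0.3269 size 76 32 yaw 84.7 z 0.046
bird px [332. 196.] n 231 rect ctr 0.591 -0.3244 size 70 33 yaw 82.0 z 0.051
bird px [330. 242.] n 188 rect ctr 0.4537 -0.3134 size 58 32 yaw 99.1 z 0.045
bird px [331. 260.] n 187 rect ctr 0.3992 -0.3158 size 59 32 yaw 88.8 z 0.049
```

View pics/w14.png

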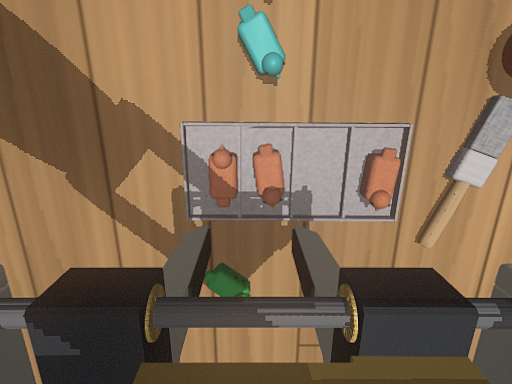

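In the wrist view the bin birds are at (223,177), (268,174) and (383,178); the third compartment is empty. Turquoise (262,40) and green (228,282) lie outside the bin. I take the (268,174) bird first, offset slightly into the free side.

```bash
python3 - <<'E'
from go import *
def yawM(d):
    a=np.deg2rad(d); return np.array([[0,np.cos(a),np.sin(a)],[0,np.sin(a),-np.cos(a)],[-1,0,0]])
to([.4565,-.3215,.0207],yawM(8))
E
```

```text
turn(tool) units [-0.0896  0.0004 -0.0021] deg 8.1
shift before-turn axes [0.7282 0.0983 0.0034]  after-turn axes [0.7278 0.0993 0.0178] m 0.1837
```

```bash
python3 -m inch '[0,0.05,0.002,-0.0448,0,-0.001,0.47,0,0.0493,0.0088,-0.0448,0,-0.001,0.47,0.12,0,0,0,0,0,0.47,0.12,0,0,0,0,0,0.47,0.12,0,0,0,0,0,0.47,0.12,0,0,0,0,0,0.47,0,0,0,0,0,0,0.47,0,0,0,0,0,0,0.47]'; python3 - <<'E'
from go import *
def yawM(d):
    a=np.deg2rad(d); return np.array([[0,np.cos(a),np.sin(a)],[0,np.sin(a),-np.cos(a)],[-1,0,0]])
st(); to([.4565,-.3215,.0207],yawM(8)); cap('wrist','w15.png')
E
```

```text
time: 33.15
tool_pos: [0.4566, -0.3227, 0.0835]
orientation: [1.105, 1.271, -1.105]
ft_force: [0.1, -0.3, 0.4]
width: 0.0436
t 33.15 pos [ 0.4566 -0.3227  0.0835] F [ 0.1 -0.3  0.4] w 0.0436
[[ 0.001  0.99   0.14 ]
 [-0.001  0.14  -0.99 ]
 [-1.     0.001  0.001]]
q [-0.707  0.126  1.747 -0.     1.268 -0.847]
turn(tool) units [ 0.0005  0.0006 -0.0004] deg 0.1
shift before-turn axes [ 2.513e-01  2.000e-04 -5.000e-03]  after-turn axes [ 0.2513  0.0003 -0.0047] m 0.0628
```

View pics/w15.png

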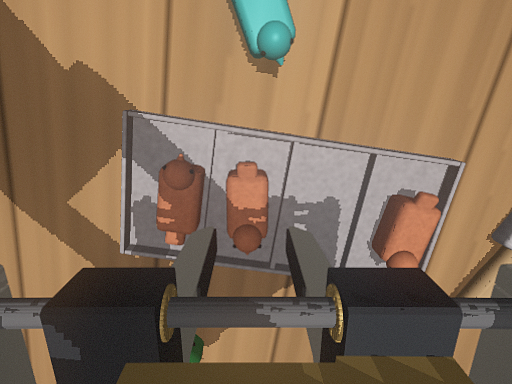

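```bash
python3 -m inch '[0.06,0,-0.0045,0,0,0,0.47,0.06,0,0,0,0,0,0.47,0.06,0,0,0,0,0,0.47,0.04,0,0,0,0,0,0.47,0.03,0,0,0,0,0,0.47,0,0,0,0,0,0,0.47,0,0,0,0,0,0,0.3,0,0,0,0,0,0,0.2,0,0,0,0,0,0,0.1,0,0,0,0,0,0,0.1,0,0,0,0,0,0,0.1]'; python3 - <<'E'
from go import *
st(); cap('wrist','w16.png')
E
```

```text
time: 34.58
tool_pos: [0.4562, -0.3214, 0.0202]
orientation: [1.105, 1.272, -1.105]
ft_force: [-0.5, 0.5, 4.0]
width: 0.0339
t 34.58 pos [ 0.4562 -0.3214  0.0202] F [-0.5  0.5  4. ] w 0.0339
[[ 0.     0.99   0.14 ]
 [-0.001  0.14  -0.99 ]
 [-1.     0.     0.001]]
q [-0.706  0.205  1.786 -0.     1.15  -0.846]
```

View pics/w16.png

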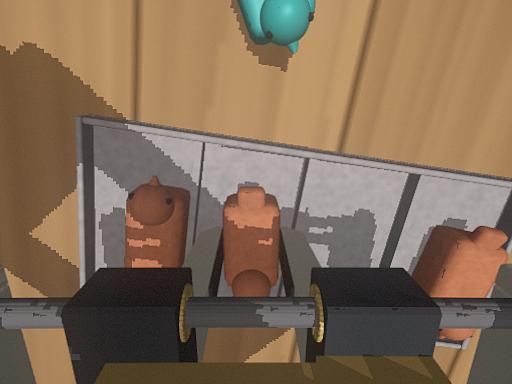

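Gripped at 33.9 mm, centred. I lift and carry it to the tray.

```bash
python3 -m inch '[-0.1,0,0,0,0,0,0.1,-0.2,0,0,0,0,0,0.1,-0.2,0,0,0,0,0,0.1,-0.2,0,0,0,0,0,0.1,0,0,0,0,0,0,0.1,0,0,0,0,0,0,0.1]'; python3 - <<'E'
from go import *
st(); M=toolM(0,0,True); to(rk([-.134,.048,.2]),M)
E
```

```text
time: 35.38
tool_pos: [0.4555, -0.3208, 0.1937]
orientation: [1.105, 1.274, -1.105]
ft_force: [-0.4, 0.5, -1.5]
width: 0.0337
t 35.38 pos [ 0.4555 -0.3208  0.1937] F [-0.4  0.5 -1.5] w 0.0337
[[-0.001  0.99   0.14 ]
 [ 0.001  0.14  -0.99 ]
 [-1.    -0.001 -0.001]]
q [-0.705  0.029  1.641 -0.     1.473 -0.846]
turn(tool) units [ 5.462e-01 -2.000e-04  9.000e-04] deg 49.2
shift before-turn axes [-0.0244  0.5591 -1.516 ]  after-turn axes [-0.0252 -0.7813 -1.4143] m 0.404
```

```bash
python3 -m inch '[-0.01,0.03,-0.08,0,0,0,0.1,-0.003,0.07,-0.1895,0,0,0,0.1,-0.003,0.07,-0.1895,0,0,0,0.1,-0.003,0.07,-0.1895,0,0,0,0.1,-0.003,0.07,-0.1895,0,0,0,0.1,-0.003,0.07,-0.1895,0,0,0,0.1,0,0.07,-0.1895,0,0,0,0.1,0,0.07,-0.1895,0,0,0,0.1,0,0.039,-0.11,0,0,0,0.1,0,0,0,0.0782,0,0,0.1,0,0,0,0.0782,0,0,0.1,0,0,0,0.0782,0,0,0.1,0,0,0,0.0782,0,0,0.1,0,0,0,0.0782,0,0,0.1,0,0,0,0.0782,0,0,0.1,0,0,0,0.0782,0,0,0.1,0,0,0,0,0,0,0.1,0,0,0,0,0,0,0.1]'; python3 - <<'E'
from go import *
st(); M=toolM(0,0,True); to(rk([-.134,.048,.104]),M)
cap('wrist','w17.png')
E
```

```text
time: 37.62
tool_pos: [0.5403, 0.0744, 0.2]
orientation: [1.713, 0.782, -1.716]
ft_force: [-0.6, 0.3, -1.5]
width: 0.0337
t 37.62 pos [0.5403 0.0744 0.2   ] F [-0.6  0.3 -1.5] w 0.0337
[[-0.002  0.754 -0.656]
 [ 0.    -0.656 -0.754]
 [-1.    -0.002  0.001]]
q [ 0.043 -0.006  1.664  0.     1.485  0.759]
turn(tool) units [0.0009 0.0008 0.001 ] deg 0.1
shift before-turn axes [ 0.3839  0.0028 -0.0005]  after-turn axes [ 3.839e-01  2.200e-03 -1.000e-04] m 0.096
```

View pics/w17.png

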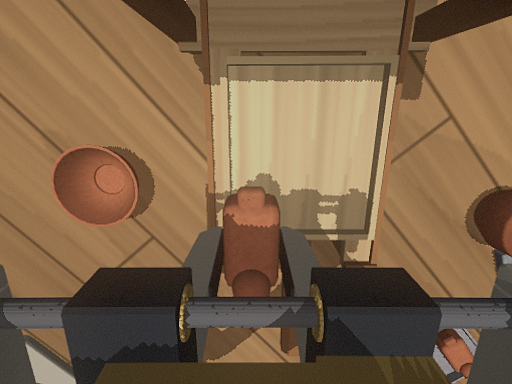

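```bash
python3 -m inch '[0.06,0.0022,-0.02,0,0,0,0.1,0.08,0,0,0,0,0,0.1,0.08,0,0,0,0,0,0.1,0.08,0,0,0,0,0,0.1,0.05,0,0,0,0,0,0.1,0.034,0,0,0,0,0,0.1,0,0,0,0,0,0,0.1,0,0,0,0,0,0,0.1,0,0,0,0,0,0,0.42,0,0,0,0,0,0,0.5,0,0,0,0,0,0,0.5,0,0,0,0,0,0,0.5,-0.1,0,0,0,0,0,0.5,-0.2,0,0,0,0,0,0.5,-0.2,0,0,0,0,0,0.5,0,0,0,0,0,0,0.5,0,0,0,0,0,0,0.5]'; python3 - <<'E'
from go import *
st()
cap('wrist','w18.png')
E
```

```text
time: 39.8
tool_pos: [0.5446, 0.0773, 0.2294]
orientation: [1.716, 0.779, -1.717]
ft_force: [-1.4, -0.5, -0.6]
width: 0.0466
t 39.8 pos [0.5446 0.0773 0.2294] F [-1.4 -0.5 -0.6] w 0.0466
[[-0.001  0.752 -0.659]
 [ 0.    -0.659 -0.752]
 [-1.    -0.001  0.   ]]
q [ 0.048 -0.008  1.613  0.     1.537  0.767]
```

View pics/w18.png

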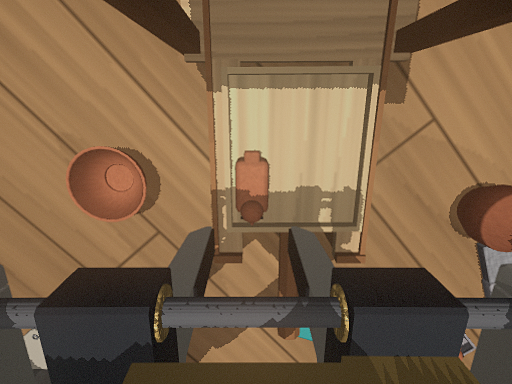

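The first bird lies on the tray floor at (252,188). Now the next one.

```bash
cat >> go.py <<'E'
def yawM(d):
    a=np.deg2rad(d); return np.array([[0,np.cos(a),np.sin(a)],[0,np.sin(a),-np.cos(a)],[-1,0,0]])
E
python3 - <<'E'
from birds import *
c=cap('top'); find(c,box=(.3,.66,-.42,-.25))
to([.42,-.322,.16],yawM(0))
E
```

```text
bird px [332. 196.] n 234 rect ctr 0.5911 -0.3249 size 70 33 yaw 82.1 z 0.051
bird px [334. 260.] n 237 rect ctr 0.3992 -0.3227 size 74 32 yaw 89.6 z 0.049
turn(tool) units [-0.4578  0.0008  0.0021] deg 41.2
shift before-turn axes [0.2734 0.6804 1.527 ]  after-turn axes [ 0.2715 -0.4949  1.5971] m 0.4235
```

```bash
python3 -m inch '[0,0.04,0.08,0,0,0,0.5,0,0.08,0.18,0,0,0,0.5,0,0.08,0.18,0,0,0,0.5,0,0.08,0.18,0,0,0,0.5,0,0.08,0.18,0,0,0,0.5,0,0.08,0.18,0,0,0,0.5,0,0.08,0.18,0,0,0,0.5,0,0.08,0.18,0,0,0,0.5,0,0.08,0.187,0,0,0,0.5,0.09,0,0,-0.0915,0,0,0.5,0.09,0,0,-0.0915,0,0,0.5,0.09,0,0,-0.0915,0,0,0.5,0,0,0,-0.0915,0,0,0.5,0,0,0,-0.0918,0,0,0.5,0,0,0,0,0,0,0.5,0,0,0,0,0,0,0.5]'; python3 - <<'E'
from birds import *
s=logst()
c=cap('wrist','w19.png'); find(c,box=(.3,.66,-.42,-.25))
E
```

```text
time: 41.9
tool_pos: [0.4208, -0.3215, 0.1615]
orientation: [1.212, 1.21, -1.212]
ft_force: [0.9, 0.2, -0.3]
width: 0.0465
t 41.9 pos [ 0.4208 -0.3215  0.1615] F [ 0.9  0.2 -0.3] w 0.0465
[[-0.001  1.    -0.003]
 [ 0.001 -0.003 -1.   ]
 [-1.    -0.001 -0.001]]
q [-0.749 -0.024  1.754 -0.     1.414 -0.746]
bird px [229. 185.] n 1621 rect ctr 0.3977 -0.322 size 75 32 yaw 89.3 z 0.047
bird px [411. 187.] n 1812 rect ctr 0.5891 -0.3241 size 63 53 yaw 46.4 z 0.047
```

View pics/w19.png

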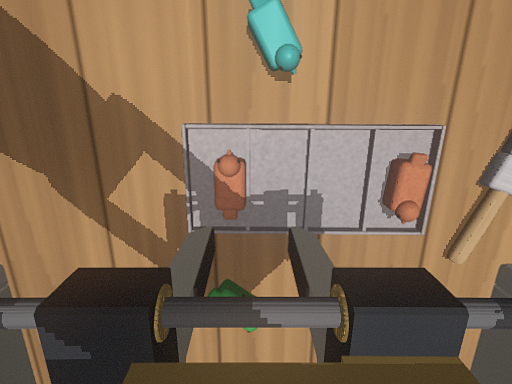

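The next bird is at (229,185), upright and alone.

```bash
python3 -m inch '[0,-0.092,0,0.006,0,0,0.5,0.1,0,0,0,0,0,0.5,0.12,0,0,0,0,0,0.5,0.12,0,0,0,0,0,0.5,0.1,0,0,0,0,0,0.5,0.08,0,0,0,0,0,0.5,0.04,0,0,0,0,0,0.5,0,0,0,0,0,0,0.5,0,0,0,0,0,0,0.3,0,0,0,0,0,0,0.1,0,0,0,0,0,0,0.1,0,0,0,0,0,0,0.1,0,0,0,0,0,0,0.1]'; python3 - <<'E'
from go import *
st(); cap('wrist','w20.png')
E
```

```text
time: 43.58
tool_pos: [0.3979, -0.3225, 0.0234]
orientation: [1.215, 1.204, -1.217]
ft_force: [-4.6, -0.5, 6.0]
width: 0.0336
t 43.58 pos [ 0.3979 -0.3225  0.0234] F [-4.6 -0.5  6. ] w 0.0336
[[-0.001  1.    -0.01 ]
 [-0.001 -0.01  -1.   ]
 [-1.    -0.001  0.001]]
q [-7.800e-01  8.500e-02  1.912e+00 -1.000e-03  1.144e+00 -7.700e-01]
```

View pics/w20.png

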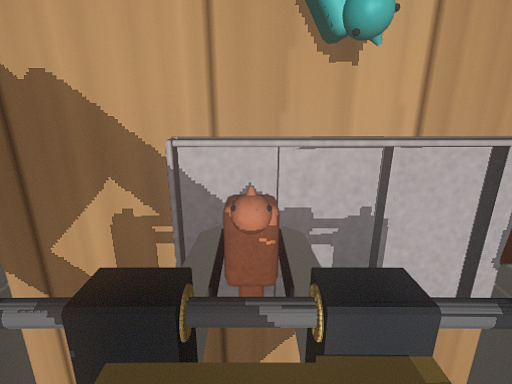

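```bash
python3 -m inch '[-0.08,0,0,0,0,0,0.1,-0.2,0,0,0,0,0,0.1,-0.2,0,0,0,0,0,0.1,-0.2,0,0,0,0,0,0.1,-0.04,0,0,0,0,0,0.1,0,0,0,0,0,0,0.1]'; python3 - <<'E'
from go import *
st(); M=toolM(0,0,True); to(rk([-.129,-.047,.2]),M)
E
```

```text
time: 44.38
tool_pos: [0.3986, -0.3222, 0.203]
orientation: [1.216, 1.203, -1.216]
ft_force: [0.5, -0.5, -2.0]
width: 0.0338
t 44.38 pos [ 0.3986 -0.3222  0.203 ] F [ 0.5 -0.5 -2. ] w 0.0338
[[ 0.001  1.    -0.01 ]
 [-0.001 -0.01  -1.   ]
 [-1.     0.001  0.001]]
q [-0.78  -0.102  1.751 -0.     1.491 -0.77 ]
turn(tool) units [ 0.4506  0.0005 -0.0009] deg 40.6
shift before-turn axes [ 0.0113  0.8553 -1.3585]  after-turn axes [ 0.012  -0.2334 -1.5883] m 0.4014
```

```bash
python3 -m inch '[0,0.05,-0.08,0,0,0,0.1,0,0.115,-0.183,0,0,0,0.1,0,0.115,-0.183,0,0,0,0.1,0,0.115,-0.183,0,0,0,0.1,0,0.115,-0.183,0,0,0,0.1,0,0.115,-0.183,0,0,0,0.1,0,0.115,-0.183,0,0,0,0.1,0,0.115,-0.1805,0,0,0,0.1,0,0,0,0.0751,0,0,0.1,0,0,0,0.0751,0,0,0.1,0,0,0,0.0751,0,0,0.1,0,0,0,0.0751,0,0,0.1,0,0,0,0.0751,0,0,0.1,0,0,0,0.0751,0,0,0.1,0,0,0,0,0,0,0.1,0,0,0,0,0,0,0.1]'; python3 - <<'E'
from go import *
st(); M=toolM(0,0,True); to(rk([-.129,-.047,.1065]),M)
cap('wrist','w21.png')
E
```

```text
time: 46.38
tool_pos: [0.6144, 0.0157, 0.2007]
orientation: [1.711, 0.783, -1.716]
ft_force: [0.6, -0.8, 0.0]
width: 0.0336
t 46.38 pos [0.6144 0.0157 0.2007] F [ 0.6 -0.8  0. ] w 0.0336
[[-0.003  0.755 -0.655]
 [ 0.    -0.655 -0.755]
 [-1.    -0.002  0.002]]
q [-0.058  0.181  1.465  0.     1.498  0.657]
turn(tool) units [0.0017 0.001  0.0014] deg 0.2
shift before-turn axes [ 0.3769  0.0054 -0.0027]  after-turn axes [ 0.3769  0.0045 -0.0021] m 0.0942
```

View pics/w21.png

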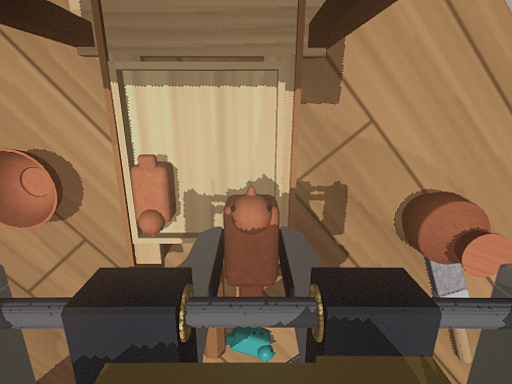

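```bash
python3 -m inch '[0.06,0.0045,0,0,0,0,0.1,0.08,0,0,0,0,0,0.1,0.08,0,0,0,0,0,0.1,0.08,0,0,0,0,0,0.1,0.05,0,0,0,0,0,0.1,0.026,0,0,0,0,0,0.1,0,0,0,0,0,0,0.1,0,0,0,0,0,0,0.1,0,0,0,0,0,0,0.42,0,0,0,0,0,0,0.5,0,0,0,0,0,0,0.5,0,0,0,0,0,0,0.5,-0.1,0,0,0,0,0,0.5,-0.2,0,0,0,0,0,0.5,-0.2,0,0,0,0,0,0.5,0,0,0,0,0,0,0.5,0,0,0,0,0,0,0.5]'; python3 - <<'E'
from birds import *
st()
cap('wrist','w22.png')
c=cap('top'); find(c,box=(.3,.66,-.42,-.25))
to([.57,-.322,.16],yawM(-5))
E
```

```text
time: 48.55
tool_pos: [0.6159, 0.015, 0.2331]
orientation: [1.715, 0.78, -1.715]
ft_force: [0.0, -0.0, -0.4]
width: 0.0466
t 48.55 pos [0.6159 0.015  0.2331] F [ 0.  -0.  -0.4] w 0.0466
[[-0.     0.754 -0.657]
 [ 0.    -0.657 -0.754]
 [-1.    -0.     0.   ]]
q [-0.059  0.169  1.42   0.     1.553  0.658]
bird px [332. 196.] n 233 rect ctr 0.5911 -0.3244 size 71 33 yaw 86.5 z 0.051
turn(tool) units [-0.4011  0.0007  0.0021] deg 36.1
shift before-turn axes [0.2856 0.7511 1.1338]  after-turn axes [ 0.2854 -0.062   1.3586] m 0.3474
```

View pics/w22.png

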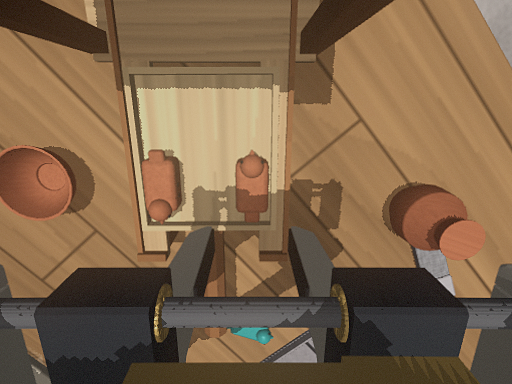

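Two birds are on the floor, at (160,188) and (252,187). Now the third.

```bash
python3 -m inch '[0,0.05,0.08,0,0,0,0.5,0,0.117,0.176,0,0,0,0.5,0,0.117,0.176,0,0,0,0.5,0,0.117,0.176,0,0,0,0.5,0,0.117,0.176,0,0,0,0.5,0,0.117,0.176,0,0,0,0.5,0,0.116,0.174,0,0,0,0.5,0.095,0,0,-0.08,0,0,0.5,0.095,0,0,-0.08,0,0,0.5,0.095,0,0,-0.08,0,0,0.5,0,0,0,-0.08,0,0,0.5,0,0,0,-0.081,0,0,0.5,0,0,0,0,0,0,0.5,0,0,0,0,0,0,0.5]'; python3 - <<'E'
from birds import *
s=logst()
c=cap('wrist','w23.png'); find(c,box=(.3,.68,-.42,-.25))
E
```

```text
time: 50.4
tool_pos: [0.5707, -0.3218, 0.1611]
orientation: [1.275, 1.167, -1.276]
ft_force: [-0.2, -0.1, 0.7]
width: 0.0464
t 50.4 pos [ 0.5707 -0.3218  0.1611] F [-0.2 -0.1  0.7] w 0.0464
[[-0.002  0.996 -0.09 ]
 [ 0.001 -0.09  -0.996]
 [-1.    -0.002 -0.001]]
q [-0.592  0.31   1.387 -0.     1.446 -0.501]
bird px [270. 185.] n 1692 rect ctr 0.5907 -0.3273 size 77 32 yaw 85.1 z 0.047
```

View pics/w23.png

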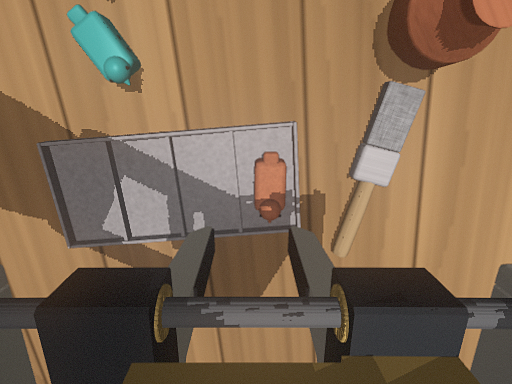

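```bash
python3 -m inch '[0,0.08,0.01,0,0,0,0.5,0.1,0,0,0,0,0,0.5,0.12,0,0,0,0,0,0.5,0.12,0,0,0,0,0,0.5,0.1,0,0,0,0,0,0.5,0.078,0,0,0,0,0,0.5,0.04,0,0,0,0,0,0.5,0,0,0,0,0,0,0.5,0,0,0,0,0,0,0.3,0,0,0,0,0,0,0.1,0,0,0,0,0,0,0.1,0,0,0,0,0,0,0.1,0,0,0,0,0,0,0.1]'; python3 - <<'E'
from go import *
st(); cap('wrist','w24.png')
E
```

```text
time: 52.08
tool_pos: [0.5916, -0.3269, 0.024]
orientation: [1.273, 1.165, -1.273]
ft_force: [-0.3, 0.6, 7.6]
width: 0.0336
t 52.08 pos [ 0.5916 -0.3269  0.024 ] F [-0.3  0.6  7.6] w 0.0336
[[ 0.001  0.996 -0.087]
 [-0.001 -0.087 -0.996]
 [-1.     0.002  0.001]]
q [-0.581  0.486  1.426 -0.     1.228 -0.493]
```

View pics/w24.png

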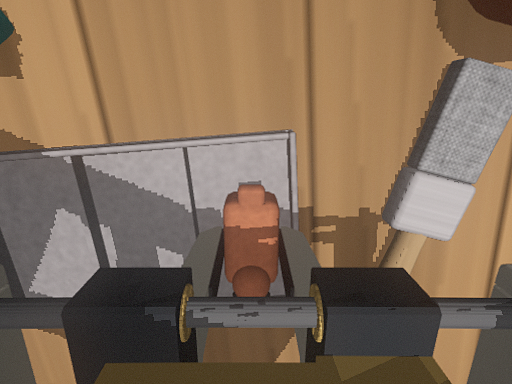

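Gripped (33.6 mm). I carry it to the free part of the tray, tray x about +30 mm and y 0.

```bash
python3 -m inch '[-0.08,0,0,0,0,0,0.1,-0.2,0,0,0,0,0,0.1,-0.2,0,0,0,0,0,0.1,-0.2,0,0,0,0,0,0.1,-0.04,0,0,0,0,0,0.1,0,0,0,0,0,0,0.1]'; python3 - <<'E'
from go import *
st(); M=toolM(0,0,True); to(rk([-.069,0,.2]),M)
E
```

```text
time: 52.88
tool_pos: [0.5911, -0.3265, 0.2036]
orientation: [1.273, 1.165, -1.273]
ft_force: [-0.7, 0.7, -1.5]
width: 0.034
t 52.88 pos [ 0.5911 -0.3265  0.2036] F [-0.7  0.7 -1.5] w 0.034
[[ 0.001  0.996 -0.087]
 [-0.001 -0.087 -0.996]
 [-1.     0.001  0.001]]
q [-0.58   0.339  1.275 -0.     1.527 -0.493]
turn(tool) units [ 4.011e-01  2.000e-04 -8.000e-04] deg 36.1
shift before-turn axes [ 0.0132 -0.0323 -1.6756]  after-turn axes [ 0.0145 -1.0132 -1.3349] m 0.419
```

```bash
python3 -m inch '[0,0,0,0.0802,0,0,0.1,0,0,0,0.0802,0,0,0.1,0,0,0,0.0802,0,0,0.1,0,0,0,0.0802,0,0,0.1,0,0,0,0.0803,0,0,0.1,0,-0.05,-0.066,0,0,0,0.1,0,-0.12,-0.158,0,0,0,0.1,0,-0.12,-0.158,0,0,0,0.1,0,-0.12,-0.158,0,0,0,0.1,0,-0.12,-0.158,0,0,0,0.1,0,-0.12,-0.158,0,0,0,0.1,0,-0.12,-0.158,0,0,0,0.1,0,-0.12,-0.158,0,0,0,0.1,0,-0.12,-0.158,0,0,0,0.1,0,0,0,0,0,0,0.1,0,0,0,0,0,0,0.1]'; python3 - <<'E'
from go import *
st(); M=toolM(0,0,True); to(rk([-.069,0,.1065]),M)
cap('wrist','w25.png')
E
```

```text
time: 54.88
tool_pos: [0.6181, 0.0908, 0.2014]
orientation: [1.711, 0.783, -1.715]
ft_force: [-0.6, 0.2, -1.3]
width: 0.0338
t 54.88 pos [0.6181 0.0908 0.2014] F [-0.6  0.2 -1.3] w 0.0338
[[-0.002  0.756 -0.655]
 [-0.    -0.655 -0.756]
 [-1.    -0.002  0.002]]
q [ 0.064  0.207  1.434 -0.     1.503  0.778]
turn(tool) units [0.002  0.0011 0.001 ] deg 0.2
shift before-turn axes [ 0.3797  0.0034 -0.0069]  after-turn axes [ 0.3797  0.0028 -0.0062] m 0.0949
```

View pics/w25.png

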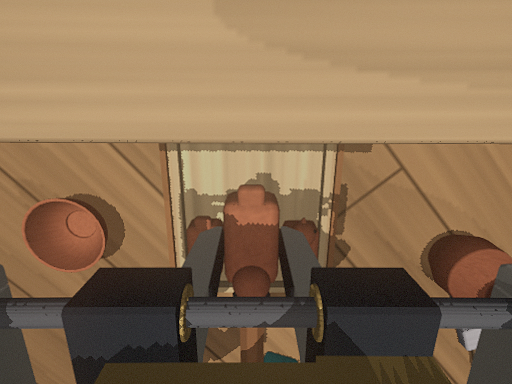

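```bash
python3 -m inch '[0.06,0.0028,-0.0062,0.002,0,0,0.1,0.08,0,0,0,0,0,0.1,0.08,0,0,0,0,0,0.1,0.08,0,0,0,0,0,0.1,0.05,0,0,0,0,0,0.1,0.028,0,0,0,0,0,0.1,0,0,0,0,0,0,0.1,0,0,0,0,0,0,0.1,0,0,0,0,0,0,0.42,0,0,0,0,0,0,0.5,0,0,0,0,0,0,0.5,0,0,0,0,0,0,0.5,-0.1,0,0,0,0,0,0.5,-0.2,0,0,0,0,0,0.5,-0.1,0,0,0,0,0,0.5,0,0,0,0,0,0,0.5,0,0,0,0,0,0,0.5]'; python3 - <<'E'
from go import *
st(); M=toolM(0,0,True); to(rk([-.309,0,.2]),M)
E
```

```text
time: 57.05
tool_pos: [0.6201, 0.0908, 0.2066]
orientation: [1.716, 0.778, -1.719]
ft_force: [0.5, -0.2, -0.2]
width: 0.0465
t 57.05 pos [0.6201 0.0908 0.2066] F [ 0.5 -0.2 -0.2] w 0.0465
[[-0.002  0.751 -0.66 ]
 [-0.    -0.66  -0.751]
 [-1.    -0.002  0.001]]
q [0.064 0.21  1.422 0.    1.512 0.784]
turn(tool) units [-0.0021  0.0009  0.001 ] deg 0.2
shift before-turn axes [2.790e-02 1.000e-04 9.592e-01]  after-turn axes [ 0.0266 -0.0031  0.9592] m 0.2399
```

```bash
python3 -m inch '[0,0,0.08,-0.002,0,0,0.5,0,0,0.2,0,0,0,0.5,0,0,0.2,0,0,0,0.5,0,0,0.2,0,0,0,0.5,0,0,0.18,0,0,0,0.5,0,0,0.1,0,0,0,0.5,0,0,0,0,0,0,0.5,0,0,0,0,0,0,0.5]'; python3 - <<'E'
from birds import *
st(); M=toolM(0,0,True); to(rk([-.309,0,.085])+M[:,0]*.012,M)
c=cap('wrist','w26.png'); find(c,zmin=.09,zmax=.15,box=(.5,.75,-.05,.2))
print('rack pts next')
P=cloud(c); r=(P-O)@RK
m=(r[...,2]>.093)&(r[...,2]<.106)&(r[...,0]>-.2)&(r[...,0]<.01)&(abs(r[...,1])<.085); q=r[m]; print(q.min(0).round(3),q.max(0).round(3))
for v in range(60,260,40):
    g=r[v,200:300]; g=g[(abs(g[:,1])<.03)&(g[:,2]>.08)&(g[:,2]<.11)&(g[:,0]<-.19)]
    if len(g): print(v,g.mean(0).round(4),g[:,2].max())
E
```

```text
time: 58.05
tool_pos: [0.4628, -0.0893, 0.2071]
orientation: [1.714, 0.781, -1.717]
ft_force: [0.1, -0.0, 0.2]
width: 0.0465
t 58.05 pos [ 0.4628 -0.0893  0.2071] F [ 0.1 -0.   0.2] w 0.0465
[[-0.002  0.753 -0.658]
 [ 0.001 -0.658 -0.753]
 [-1.    -0.002  0.   ]]
q [-0.3   -0.217  1.847  0.     1.514  0.418]
turn(tool) units [-0.0002  0.0003  0.0012] deg 0.1
shift before-turn axes [ 0.5366 -0.0017  0.0022]  after-turn axes [ 0.5365 -0.0027  0.0024] m 0.1341
bird px [187.   6.] n 393 rect ctr 0.5237 0.0578 size 28 12 yaw 133.4 z 0.131
bird px [312.  10.] n 700 rect ctr 0.5963 -0.0079 size 33 17 yaw 138.0 z 0.119
rack pts next
[-0.2   -0.075  0.093] [-0.144  0.076  0.106]
60 [-0.1905  0.001   0.0978] 0.09977247728941163
100 [-2.235e-01  1.000e-04  9.660e-02] 0.09982279902482527
140 [-2.595e-01  1.000e-04  9.650e-02] 0.09996127246577219
180 [-2.987e-01  1.000e-04  9.610e-02] 0.09917935632065067
```

View pics/w26.png

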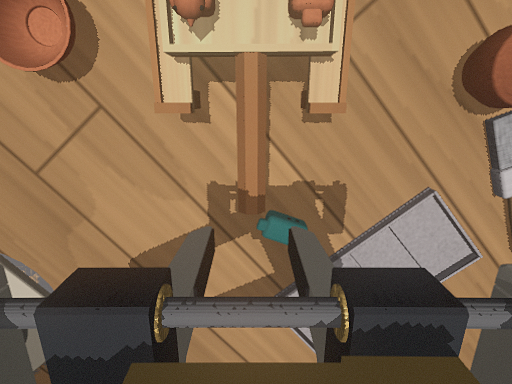

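```bash
python3 - <<'E'
from birds import *
c=cap('top'); f=cv2.cvtColor(c['frame'],cv2.COLOR_RGB2BGR)
cv2.imwrite('pics/t27.png',cv2.resize(f[90:300,110:410],None,fx=2.6,fy=2.6,interpolation=cv2.INTER_CUBIC))
c=cap('scene'); f=cv2.cvtColor(c['frame'],cv2.COLOR_RGB2BGR)
cv2.imwrite('pics/s27.png',cv2.resize(f[120:260,210:410],None,fx=4,fy=4,interpolation=cv2.INTER_CUBIC))
P=cloud(c); r=(P-O)@RK; hsv=cv2.cvtColor(c['frame'],cv2.COLOR_RGB2HSV)
m=((hsv[...,0]<10)|(hsv[...,0]>174))&(hsv[...,1]>140)&(r[...,2]>.092)&(r[...,2]<.15)&(r[...,0]<0)&(r[...,0]>-.19)&(abs(r[...,1])<.08)
n,l,s,ce=cv2.connectedComponentsWithStats(m.astype(np.uint8))
for k in range(1,n):
    if s[k,4]>15: q=r[l==k]; print(ce[k].round(),s[k,4],q.min(0).round(3),q.max(0).round(3))
E
```

```text
[284. 167.] 137 [-0.166  0.027  0.097] [-0.097  0.059  0.13 ]
[297. 180.] 296 [-0.167 -0.068  0.096] [-0.035  0.011  0.134]
```

View pics/s27.png

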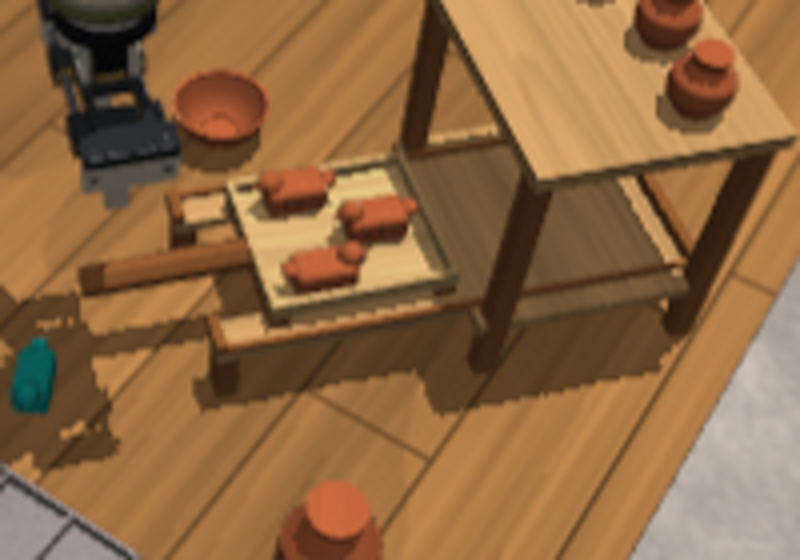

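View pics/t27.png

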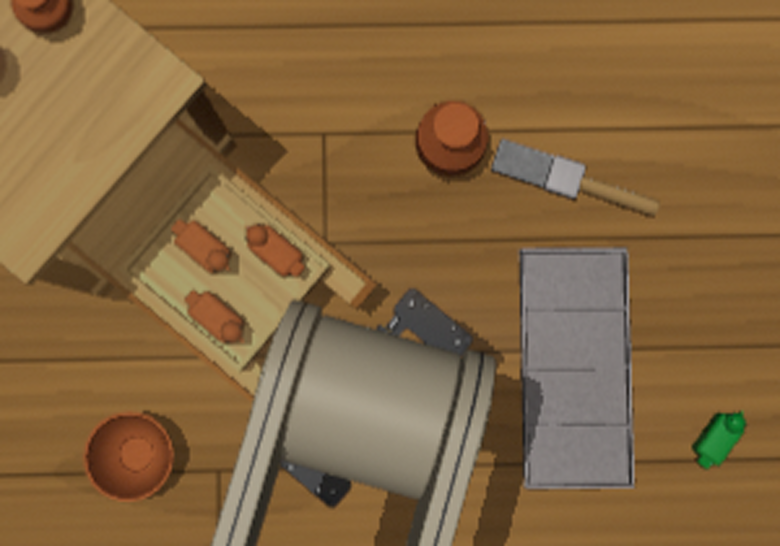

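All three birds lie side by side on the tray floor (scene crop (295,190), (375,215), (325,265)), and the bin is empty. I grip the handle and slide the tray back.

```bash
python3 -m inch '[0.06,-0.0027,0.0024,0,0,0.0012,0.5,0.12,0,0,0,0,0,0.5,0.12,0,0,0,0,0,0.5,0.12,0,0,0,0,0,0.5,0.08,0,0,0,0,0,0.5,0.036,0,0,0,0,0,0.5,0,0,0,0,0,0,0.5,0,0,0,0,0,0,0.4,0,0,0,0,0,0,0.2,0,0,0,0,0,0,0,0,0,0,0,0,0,0,0,0,0,0,0,0,0,0,0,0,0,0,0,0]'; python3 - <<'E'
from go import *
s=logst(); print((s['tool_pos']-O)@RK)
E
```

```text
time: 59.82
tool_pos: [0.4624, -0.0901, 0.0744]
orientation: [1.715, 0.778, -1.713]
ft_force: [1.3, 0.1, 2.7]
width: 0.0273
t 59.83 pos [ 0.4624 -0.0901  0.0744] F [1.3 0.1 2.7] w 0.0273
[[ 0.002  0.753 -0.657]
 [-0.001 -0.657 -0.753]
 [-1.     0.002 -0.   ]]
q [-3.010e-01 -1.030e-01  1.995e+00 -1.000e-03  1.247e+00  4.170e-01]
[-0.309195   -0.00093268  0.07440737]
```

```bash
python3 -m inch '[0,0,-0.015,0,0,0,0,0,0,-0.03,0,0,0,0,0,0,-0.045,0,0,0,0,0,0,-0.045,0,0,0,0,0,0,-0.045,0,0,0,0,0,0,-0.045,0,0,0,0,0,0,-0.045,0,0,0,0,0,0,-0.045,0,0,0,0,0,0,-0.045,0,0,0,0,0,0,-0.045,0,0,0,0,0,0,-0.045,0,0,0,0,0,0,-0.045,0,0,0,0,0,0,-0.045,0,0,0,0,0,0,-0.045,0,0,0,0,0,0,-0.045,0,0,0,0,0,0,-0.045,0,0,0,0,0,0,-0.045,0,0,0,0,0,0,-0.045,0,0,0,0,0,0,-0.03,0,0,0,0,0,0,-0.015,0,0,0,0]'; python3 -m inch '[0,0,0,0,0,0,0,0,0,0,0,0,0,0,0,0,0,0,0,0,0.25,0,0,0,0,0,0,0.4,0,0,0,0,0,0,0.5,0,0,0,0,0,0,0.5,-0.05,0,0,0,0,0,0.5,-0.1,0,0,0,0,0,0.5,-0.1,0,0,0,0,0,0.5,-0.1,0,0,0,0,0,0.5,0,0,0,0,0,0,0.5]'; python3 - <<'E'
from go import *
s=logst(); print((s['tool_pos']-O)@RK)
c=cap('wrist','w28.png')
r=(cloud(c)-O)@RK
for v in range(20,260,20):
    g=r[v,200:300]; g=g[(abs(g[:,1])<.03)&(g[:,2]>.08)&(g[:,2]<.11)]
    if len(g): print(v,g.mean(0).round(4),g[:,2].max().round(4))
c=cap('scene'); f=cv2.cvtColor(c['frame'],cv2.COLOR_RGB2BGR)
cv2.imwrite('pics/s28.png',cv2.resize(f[90:230,230:430],None,fx=4,fy=4,interpolation=cv2.INTER_CUBIC))
E
```

```text
time: 62.32
tool_pos: [0.5955, 0.063, 0.074]
orientation: [1.715, 0.778, -1.714]
ft_force: [-3.0, -2.6, 3.0]
width: 0.0281
time: 63.7
tool_pos: [0.5971, 0.0627, 0.1651]
orientation: [1.719, 0.776, -1.708]
ft_force: [-0.5, 0.7, -0.2]
width: 0.0467
t 63.7 pos [0.5971 0.0627 0.1651] F [-0.5  0.7 -0.2] w 0.0467
[[ 0.007  0.754 -0.657]
 [-0.001 -0.657 -0.754]
 [-1.     0.006 -0.004]]
q [ 2.00e-02  1.55e-01  1.56e+00 -1.00e-03  1.42e+00  7.38e-01]
[-0.10549982 -0.00197625  0.16513968]
20 [ 0.036  -0.      0.0867] 0.0888
40 [0.0203 0.0003 0.0999] 0.1014
60 [0.0077 0.0007 0.0963] 0.0996
80 [-0.0062  0.0004  0.0965] 0.0997
100 [-0.0205  0.0004  0.0965] 0.1002
120 [-0.0355  0.0001  0.0963] 0.0998
140 [-0.0511 -0.      0.0965] 0.1005
160 [-0.0673  0.0001  0.0966] 0.1001
180 [-0.0842 -0.0003  0.0966] 0.1
200 [-1.021e-01 -1.000e-04  9.600e-02] 0.1003
220 [-0.1204 -0.0007  0.0963] 0.1001
```

View pics/w28.png

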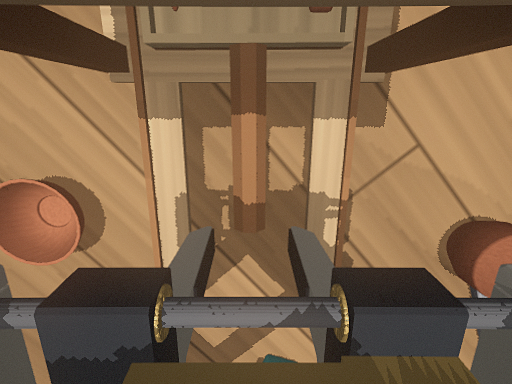

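View pics/s28.png

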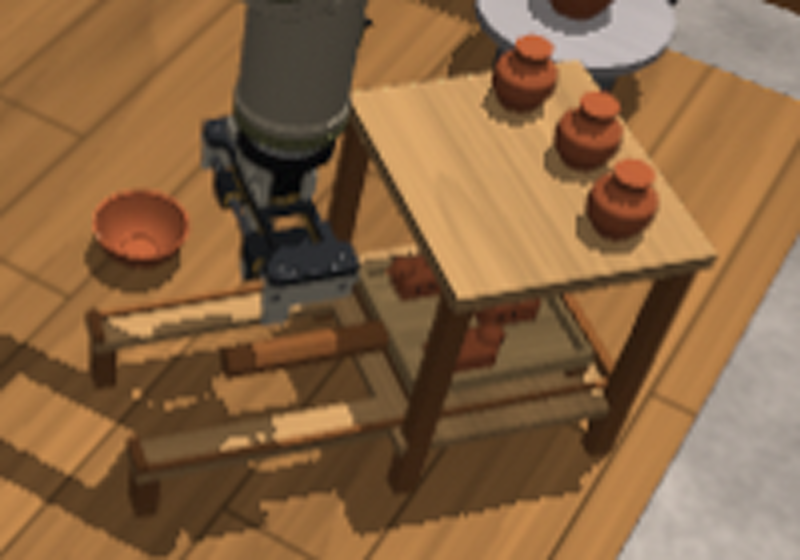

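The tray's front wall is at rack x ≈ +20 mm (tray x ≈ 0.105), with the birds still inside. I back away and make the last checks.

```bash
python3 -m inch '[-0.1,0,0.1,0,0,0,0.5,-0.15,0,0.15,0,0,0,0.5,-0.15,0,0.15,0,0,0,0.5,0,0,0.15,0,0,0,0.5,0,0,0,0,0,0,0.5,0,0,0,0,0,0,0.5,0,0,0,0,0,0,0.5,0,0,0,0,0,0,0.5]'; python3 - <<'E'
from birds import *
c=cap('wrist','w29.png'); r=(cloud(c)-O)@RK
m=(r[...,2]>.094)&(r[...,2]<.106)&(r[...,0]>-.0)&(abs(r[...,1])>.02)&(abs(r[...,1])<.085); q=r[m]; print('rim',q.min(0).round(3),q.max(0).round(3))
c=cap('scene'); r=(cloud(c)-O)@RK; hsv=cv2.cvtColor(c['frame'],cv2.COLOR_RGB2HSV)
m=((hsv[...,0]<10)|(hsv[...,0]>174))&(hsv[...,1]>140)&(r[...,2]>.092)&(r[...,2]<.15)&(r[...,0]<.2)&(r[...,0]>0)&(abs(r[...,1])<.08)
n,l,s,ce=cv2.connectedComponentsWithStats(m.astype(np.uint8))
for k in range(1,n):
    if s[k,4]>10: q=r[l==k]; print(ce[k].round(),s[k,4],q.min(0).round(3),q.max(0).round(3))
f=cv2.cvtColor(c['frame'],cv2.COLOR_RGB2BGR); cv2.imwrite('pics/s29.png',cv2.resize(f[120:220,280:420],None,fx=5.5,fy=5.5,interpolation=cv2.INTER_CUBIC))
c=cap('top','t29.png'); hsv=cv2.cvtColor(c['frame'],cv2.COLOR_RGB2HSV)
m=((hsv[...,0]<12)|(hsv[...,0]>172))&(hsv[...,1]>150); n,l,s,ce=cv2.connectedComponentsWithStats(m.astype(np.uint8))
print([(ce[k].round(1).tolist(),int(s[k,4])) for k in range(1,n) if s[k,4]>300])
E
```

```text
time: 64.8
tool_pos: [0.5047, -0.0402, 0.2609]
orientation: [1.714, 0.78, -1.715]
ft_force: [0.1, 0.1, 0.8]
width: 0.0461Traceback (most recent call last):
  File "<stdin>", line 3, in <module>
    return umr_minimum(a, axis, None, out, keepdims, initial, where)
ValueError: zero-size array to reduction operation minimum which has no identity
```

```bash
python3 - <<'E'
from birds import *
c=cap('scene'); r=(cloud(c)-O)@RK; hsv=cv2.cvtColor(c['frame'],cv2.COLOR_RGB2HSV)
m=((hsv[...,0]<10)|(hsv[...,0]>174))&(hsv[...,1]>140)&(r[...,2]>.092)&(r[...,2]<.15)&(r[...,0]<.2)&(r[...,0]>0)&(abs(r[...,1])<.08)
n,l,s,ce=cv2.connectedComponentsWithStats(m.astype(np.uint8))
for k in range(1,n):
    if s[k,4]>10: q=r[l==k]; print(ce[k].round(),s[k,4],q.min(0).round(3),q.max(0).round(3))
f=cv2.cvtColor(c['frame'],cv2.COLOR_RGB2BGR); cv2.imwrite('pics/s30.png',cv2.resize(f[120:220,280:420],None,fx=5.5,fy=5.5,interpolation=cv2.INTER_CUBIC))
c=cap('top','t30.png'); hsv=cv2.cvtColor(c['frame'],cv2.COLOR_RGB2HSV)
m=((hsv[...,0]<12)|(hsv[...,0]>172))&(hsv[...,1]>150); n,l,s,ce=cv2.connectedComponentsWithStats(m.astype(np.uint8))
print([(ce[k].round(1).tolist(),int(s[k,4])) for k in range(1,n) if s[k,4]>300])
E
```

```text
[333. 159.] 71 [0.039 0.028 0.099] [0.079 0.058 0.13 ]
[352. 173.] 124 [ 0.058 -0.068  0.093] [ 0.155 -0.004  0.13 ]
[([125.5, 90.5], 393), ([283.3, 142.7], 598), ([150.9, 264.0], 386)]
```

View pics/s30.png

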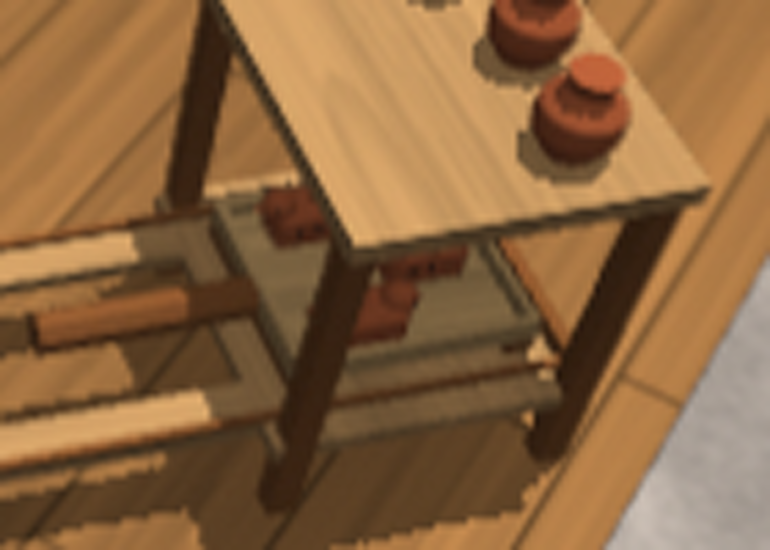

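View pics/t30.png

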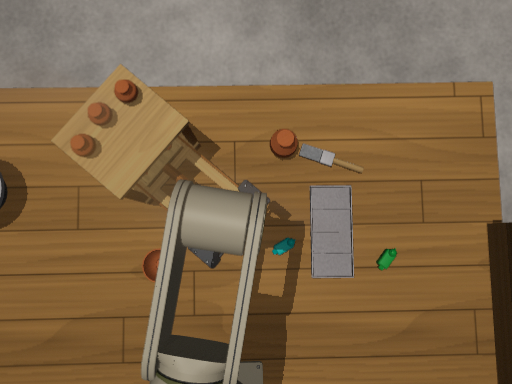

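The scene crop shows all three birds standing in the tray, under the shelf on the deck. In the top view the jug (284,142), brush (330,160) and bowl (partly hidden at (155,265)) are where they were. I hand the job in.

```bash
python3 - <<'E'
from h import *
print(arm.sign_off())
E
```

```text
the job is handed in; nothing more can be done
None
```

The tray is turned right way up, loaded with the three birds and back under the shelf. I handed the job in at about 65 s; the hand-in reports no verdict.

- **Turning the tray:** A first free lift let the tray slip about 7° in the pads. I set it down and rolled it in two 90° stages instead, with its long edge carried by the deck and a regrasp while it stood on its side.
- **Loading:** I drew the tray out to about rack x = -0.10 m and laid the three terracotta birds from the bin on its floor. One of the birds was knocked about 18 mm aside during the run, so I measured it again before picking it.
- **Sliding back:** I pushed the tray in by its handle, let go and backed the arm away.

**Last checks:**
- The tray's front wall is at rack x of about +20 mm, so the tray is at about 0.105 m (at least 0.08 needed).
- The handle axis is level at about 86 mm, with y about 0.
- All three birds are inside the tray walls at floor height, and the gripper is clear of everything.
- The jug reads within a pixel of its start; the brush looks unmoved in the picture.
- The bowl was partly hidden by the arm in the last top view. It looks unmoved in the scene view, but I did not measure it again.
- A final measurement of the tray rim from the wrist camera returned no points, so the tray's position comes from the reading just before the arm backed away.

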